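# Gauge the spare focus knobs and pick the one that fits

## Robot

A 7-joint arm with a two-finger parallel gripper is mounted at the origin on the work surface. World frame = base frame: x ahead of the robot, y to its left, z up, the work surface at z = 0. Lengths are in m, angles in rad, forces in N, time in s.
With the tool pointing down it reaches from about 0.425 to 0.95 m from the base axis. Payload 16.7 kg.
Tool frame: the origin (TCP) lies on the mounting face of the last link; the fingertips stand 199 mm ahead of it and the grasp point (between the pads) lies 180 mm ahead of it; z points along the fingers, y is the line along which they close (so a half turn about z gives the same grasp; the last joint's range is limited). The gripper opens to 94 mm and grips with 3 to 60 N. Pads are 16 mm wide; open, the fingers measure 119 mm over their backs; the gripper's body (75 mm by 177 mm) begins 78 mm behind the grasp point.
Start: joints at [-1.429, 0.426, 0.074, 1.606, -0.034, 1.111, -0.067], TCP at [0.194, 0.647, 0.405] pointing down, gripper open.
Joint ranges: [-2.85, 2.85], [-0.5, 2.14], [-1.23, 1.37], [0.21, 2.46], [-1.02, 4.16], [0.16, 2.05], [-2.73, 2.73]. Speed limits (rad/s): [1.89, 1.89, 2.39, 2.39, 3.01, 3.01, 3.01].

## Interface

Orientations are given as a 3x3 rotation matrix whose columns are the frame's x, y, z axes.
In Python, from bench import bot gives the robot as it stands.
- The arm moves only by the tool carry_out, never from a script. Its argument "commands" is a list of rows, each a list of 3 entries, a list of its own where there are three numbers: the opening in per cent of the stroke, from 0 (shut) to 100 (fully open), then the shift along the world's x, y, z each as a share of 0.5 m, from -1 to 1, then the turn about the world's z as a share of 90 degrees, from -1 to 1. In form: [[fingers, [tx, ty, tz], spin], ...]. A call has exactly 10 rows; each row is the pose to reach, as a shift and turn from the pose commanded when the call began; what a row does not reach only later rows make up. A row lasts 1/8 s, in which the tool goes at most 62.5 mm and 10.7 degrees, less where a joint would pass 70% of its speed; a pose out of reach is approached as far as the arm can. A call with a number of a shift or a turn outside -1 to 1 is refused whole. A call with a gripper value outside its range is refused whole. The fingers move at their own pace and stop on an object; the grip force is fixed at half the most. Time passes only in rows, so rows that repeat a pose let the fingers close, or fill a call up. It gives the time, the measured TCP pose, the force, the opening and the grip force at its end, in the units of the state.
- bot.sense(): the state, without advancing time (a new reading comes with each control period).
- bot.capture(name): name is "scene" or "top" or "wrist"; returns the picture (400x640x3 uint8, red, green, blue); there is no depth.
- bot.get_calibration(name): a dict with "K" (3x3 intrinsics, pixels), "R" (3x3) and "t" (3): a world point X has camera coordinates R X + t; the wrist camera has in their place "hand_eye" (4x4, takes a point from camera to tool coordinates, whose origin is the TCP and whose axes are the flange's). Camera axes: x right, y down, z forward; pixel columns grow to the right and rows downward; lengths in m; the calibration is good to about 2 mm. A picture is of the moment at which its call begins: read the wrist's pose just before it. get_calibration takes no time and is no camera call.
- bot.close_job(): hands the job in; it is judged then, once.
The state is a dict: "clock": time; "q": joint angles; "joint_vel": joint speeds; "effort": joint torques, N m; "ee_pos": TCP position; "tool_rot": TCP orientation; "contact_force": force on the tool from outside, world axes, zero at the start; "torque": the same for the moment, N m; "width": finger opening in m; "grip_force": force on a finger pad.
Only numpy, scipy, OpenCV 4.12 (cv2) and the standard library are available. Lean on these libraries where they do the work, as an engineer would, in place of code of your own. Each camera call takes 0.05 s, during which the arm holds its last target. There are 200 camera calls.

## Task

Three spare focus knobs stand in the sloped stand: take the stepped plug gauge out of its block and, going from the left-hand knob to the right-hand one, push its pin squarely and gently into the bore of every one until it stops. Then stand the gauge back in its block, and set the knob that the thin GO step enters but the thick NO-GO step does not down in the steel tray, upright and without dropping it. Leave the other two knobs in their nests and the rest of the bench as it is.

Things in the scene. Friction and masses are not known exactly. Their poses are not given: they have to be found in the camera images.
- gauge_grip (a point): stepped plug gauge standing pin down in its wooden block: hexagonal aluminium handle 18 mm across flats and 81 mm long (z 28 to 109 mm from the tip), 80 g, under it a round collar 25 mm across and 4 mm thick, then the steel pin. Point: on the axis, in the middle of the handle, 68 mm above the tip; z along the gauge, from tip to handle; two of the flats face along its x, the others every 60 degrees
- gauge_tip (a point): free end of the gauge's pin, on its axis, same axes as gauge_grip. From this end: the thin GO step, 10 mm across and 12 mm long, its first 3.5 mm tapered from 6 mm, then the thick NO-GO step, 15 mm across and 12 mm long, then the collar
- block_hole (a point): centre of the mouth of the hole in the wooden gauge block (70 x 60 x 40 mm tall, fixed): the hole is 20 mm across and 30 mm deep; the gauge stands in it on its collar, its tip 24 mm below this point
- stand: sloped stand, fixed, origin at its underside; x along its depth, y along the row of nests. Its plate (88 mm up the slope, 292 mm along the row, 14 mm thick) slopes 25 degrees, low edge towards the robot (-x), so the nests' axes lean 25 degrees from vertical towards -x. Three round nests, 44 mm across, 6 mm deep, 90 mm apart, hold the knobs, which stand 30 mm proud of the plate
- nest_1 (a point): left-hand (seen from the robot, larger y) nest of the sloped stand. Point: where the centre of a knob seated in this nest lies, 18 mm above the nest's floor on its axis; z out of the nest, square to the plate; y along the row towards the left-hand nest
- nest_2 (a point): middle nest of the sloped stand. Point: where the centre of a knob seated in this nest lies, 18 mm above the nest's floor on its axis; z out of the nest, square to the plate; y along the row towards the left-hand nest
- nest_3 (a point): right-hand (smaller y) nest of the sloped stand. Point: where the centre of a knob seated in this nest lies, 18 mm above the nest's floor on its axis; z out of the nest, square to the plate; y along the row towards the left-hand nest
- knob_a_center (a point): one of three focus knobs alike on the outside: black ribbed, 42 mm across, 36 mm tall, 90 g, with a bore along its axis, 26 mm deep. Bores are 7.5, 12.5 and 17.5 mm, one of each; which is which, and in which nest, is found by gauging. Point: centre of the knob, half-way up, on the bore's axis; z along the bore, out of the nest; the bore's mouth is 18 mm along +z
- knob_b_center (a point): another of the three knobs, same outside and same point and axes as knob_a_center
- knob_c_center (a point): another of the three knobs, same outside and same point and axes as knob_a_center
- tray_in (a point): centre of the inner floor of the steel parts tray (fixed, open on top, outside 110 mm along its x and 150 mm along its y, 20 mm tall, wall and floor 3 mm thick)
- phone_open: bystander, to be left alone: opened phone, 72 x 150 x 8 mm; origin at its underside
- phone_shut: bystander, to be left alone: phone lying screen up, 72 x 150 x 8 mm; origin at its underside
- screwdriver: bystander, to be left alone: screwdriver with a blue handle, 150 mm long, 26 mm thick; origin at its underside
- tweezers: bystander, to be left alone: steel tweezers, 130 mm long; origin at its underside
- eyepiece: bystander, to be left alone: black microscope eyepiece standing on its narrow end, 38 mm across, 56 mm tall; origin at its underside
- solvent_bottle: bystander, to be left alone: white bottle, 56 mm across, 128 mm tall; origin at its underside
- screw_jar: bystander, to be left alone: small glass jar with a metal lid, 48 mm across, 50 mm tall; origin at its underside

How it is judged:
On the way, in this order (a step that is already met when the one before it is completed fails the run):
1. the gauge is tried in the left-hand knob, in its nest: pushed in squarely, on the bore's axis, until it stops on the knob, or until the thick step is well inside (x of gauge_tip in the frame of nest_1 between -0.003 and 0.003 m and y of gauge_tip in the frame of nest_1 between -0.003 and 0.003 m and angle between the z axis of gauge_tip and the z axis of nest_1, either way round below 0.2 rad and ((distance between knob_a_center and nest_1 below 0.007 m and z of gauge_tip in the frame of nest_1 below 0.0195 m and contact force between gauge and knob_a above 0.7 N) or (distance between knob_b_center and nest_1 below 0.007 m and z of gauge_tip in the frame of nest_1 below 0.0085 m and contact force between gauge and knob_b above 0.7 N) or (distance between knob_c_center and nest_1 below 0.007 m and z of gauge_tip in the frame of nest_1 below 0.0035 m))), for 0.04 s.
2. the gauge is tried in the middle knob, in its nest: pushed in squarely, on the bore's axis, until it stops on the knob, or until the thick step is well inside (x of gauge_tip in the frame of nest_2 between -0.003 and 0.003 m and y of gauge_tip in the frame of nest_2 between -0.003 and 0.003 m and angle between the z axis of gauge_tip and the z axis of nest_2, either way round below 0.2 rad and ((distance between knob_a_center and nest_2 below 0.007 m and z of gauge_tip in the frame of nest_2 below 0.0195 m and contact force between gauge and knob_a above 0.7 N) or (distance between knob_b_center and nest_2 below 0.007 m and z of gauge_tip in the frame of nest_2 below 0.0085 m and contact force between gauge and knob_b above 0.7 N) or (distance between knob_c_center and nest_2 below 0.007 m and z of gauge_tip in the frame of nest_2 below 0.0035 m))), for 0.04 s.
3. the gauge is tried in the right-hand knob, in its nest: pushed in squarely, on the bore's axis, until it stops on the knob, or until the thick step is well inside (x of gauge_tip in the frame of nest_3 between -0.003 and 0.003 m and y of gauge_tip in the frame of nest_3 between -0.003 and 0.003 m and angle between the z axis of gauge_tip and the z axis of nest_3, either way round below 0.2 rad and ((distance between knob_a_center and nest_3 below 0.007 m and z of gauge_tip in the frame of nest_3 below 0.0195 m and contact force between gauge and knob_a above 0.7 N) or (distance between knob_b_center and nest_3 below 0.007 m and z of gauge_tip in the frame of nest_3 below 0.0085 m and contact force between gauge and knob_b above 0.7 N) or (distance between knob_c_center and nest_3 below 0.007 m and z of gauge_tip in the frame of nest_3 below 0.0035 m))), for 0.04 s.
4. the gauge stands in its block again, pin down on its collar, let go (horizontal distance between gauge_tip and block_hole below 0.005 m and z of gauge_tip in the frame of block_hole between -0.028 and -0.02 m and angle between gauge_tip's own z axis and vertical below 0.12 rad and contact force between the fingers and gauge below 0.05 N), for 0.2 s.
5. the knob that passed stands on the floor of the tray, upright, while still held (x of knob_b_center in the frame of tray_in between -0.033 and 0.033 m and y of knob_b_center in the frame of tray_in between -0.053 and 0.053 m and z of knob_b_center in the frame of tray_in between 0.014 and 0.0215 m and angle between knob_b_center's own z axis and vertical below 0.15 rad and contact force between the fingers and knob_b above 0.3 N), for 0.04 s.
At the end, for the whole second after the job is handed in: the gauge stands upright in its block's hole on its collar (within 5 mm); the knob whose bore takes the GO step but not the NO-GO step stands upright on the tray's floor, inside its walls; the other two are seated in nests of the stand (within 5 mm, square); all let go and at rest (horizontal distance between gauge_tip and block_hole below 0.005 m and z of gauge_tip in the frame of block_hole between -0.028 and -0.02 m and angle between gauge_tip's own z axis and vertical below 0.12 rad and x of knob_b_center in the frame of tray_in between -0.033 and 0.033 m and y of knob_b_center in the frame of tray_in between -0.053 and 0.053 m and z of knob_b_center in the frame of tray_in between 0.014 and 0.0215 m and angle between knob_b_center's own z axis and vertical below 0.15 rad and (distance between knob_a_center and nest_1 below 0.005 m or distance between knob_a_center and nest_2 below 0.005 m or distance between knob_a_center and nest_3 below 0.005 m) and angle between the z axis of each of knob_a_center, knob_c_center and the z axis of nest_1, either way round below 0.1 rad and (distance between knob_c_center and nest_1 below 0.005 m or distance between knob_c_center and nest_2 below 0.005 m or distance between knob_c_center and nest_3 below 0.005 m) and linear speed of each of gauge, knob_a, knob_b, knob_c below 0.02 m/s); the robot touches nothing.
It fails at once if the gauge is forced: pressed on a knob with more than 80 N (contact force between gauge and knob_a above 80 N or contact force between gauge and knob_b above 80 N or contact force between gauge and knob_c above 80 N).
It fails at once if a bystander is moved more than 30 mm (distance of any of phone_open, phone_shut, screwdriver, tweezers, eyepiece, solvent_bottle, screw_jar from where it was at the start of the episode above 0.03 m).
It also fails if it takes over 72 s, if anything falls off the work surface, if the arm or the gripper's body presses on something with over 40 N, if the wrist force passes 120 N, or if a joint passes its speed limit or range.

## Working session

There is one attempt and no reset: what is moved stays moved. The work goes in short steps, Python scripts to look and compute and a tool call to move; the robot and the scene stay as the last step left them, time stands still between calls to the robot, and variables do not carry over. Pictures are saved under pics/ and viewed, at most 10 in all, crops included, and the job is handed in when it is done.

Besides the shell and the picture viewer there is one more tool, called after "Emit:" as name(argument=value, ...), one argument or row to a line, values as JSON. carry_out: Moves the arm, as the interface text tells. Shift numbers are shares of 0.5 m and turn numbers shares of 90 degrees, none past 1 either way. Its arguments: {"type":"object","properties":{"commands":{"type":"array","items":{"type":"array"}}},"required":["commands"]}

```bash
mkdir -p pics; cat > h.py <<'E'
import numpy as np,cv2
from bench import bot
np.set_printoptions(precision=4,suppress=True)
def save(name,fn):
    im=bot.capture(name); cv2.imwrite('pics/'+fn,cv2.cvtColor(im,cv2.COLOR_RGB2BGR)); return im
def cam(name,s=None):
    c=bot.get_calibration(name)
    if name!='wrist': return c['K'],np.array(c['R']),np.array(c['t'])
    s=s or bot.sense(); T=np.eye(4);T[:3,:3]=s['tool_rot'];T[:3,3]=s['ee_pos']
    W=np.linalg.inv(T@np.array(c['hand_eye'])); return c['K'],W[:3,:3],W[:3,3]
def proj(P,c):
    K,R,t=c; p=(np.atleast_2d(P)@R.T+t)@np.array(K).T; return p[:,:2]/p[:,2:]
def ray(uv,c,z):   # pixel -> world at height z
    K,R,t=c; o=-R.T@t; d=R.T@np.linalg.solve(np.array(K),np.array([*uv,1.])); return o+d*(z-o[2])/d[2]
E
python3 - <<'E'
from h import *
s=bot.sense()
for k,v in s.items(): print(k,np.array(v))
for n in('scene','top'):
    save(n,n+'0.png'); c=cam(n); print(n,np.array(c[0]).tolist(),-c[1].T@c[2],c[1])
print(bot.get_calibration('wrist'))
E
```

```text
clock 0.0
q [-1.4295  0.4268  0.0738  1.6066 -0.0341  1.1108 -0.0671]
joint_vel [ 0.0011  0.0004 -0.0013 -0.0021 -0.001   0.     -0.0005]
effort [ -0.     -93.5828   3.6671 -45.42    -0.0487   0.0201   0.0002]
ee_pos [0.1935 0.6465 0.404 ]
tool_rot [[-0.958   0.2867 -0.0003]
 [ 0.2867  0.958  -0.0013]
 [-0.0001 -0.0013 -1.    ]]
contact_force [-0.1679 -0.0449 -0.7421]
torque [0.0197 0.0038 0.0492]
grip_force 0.0
width 0.09399554468828879
scene [[474.8382923277484, 0.0, 323.22075246310027], [0.0, 474.8382923277484, 198.85239010742197], [0.0, 0.0, 1.0]] [ 0.98   -0.4344  1.0061] [[ 0.7001  0.714  -0.0072]
 [ 0.5992 -0.593  -0.5378]
 [-0.3882  0.3723 -0.843 ]]
top [[458.66293450060283, 0.0, 321.3226301345212], [0.0, 458.66293450060283, 200.39318886495857], [0.0, 0.0, 1.0]] [ 0.3194 -0.0535  1.3293] [[ 0.081  -0.9967 -0.0002]
 [-0.9739 -0.0791 -0.2127]
 [ 0.212   0.0174 -0.9771]]
{'K': array([[339.5396,   0.    , 313.5518],
       [  0.    , 339.5396, 195.0111],
       [  0.    ,   0.    ,   1.    ]]), 'hand_eye': array([[ 0.0004, -0.969 , -0.2472,  0.0713],
       [ 1.    ,  0.0006, -0.0008,  0.0009],
       [ 0.001 , -0.2472,  0.969 ,  0.0211],
       [ 0.    ,  0.    ,  0.    ,  1.    ]])}
```

View pics/top0.png

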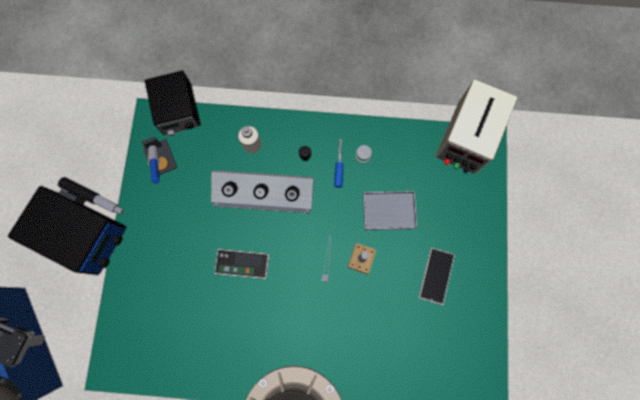

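View pics/scene0.png

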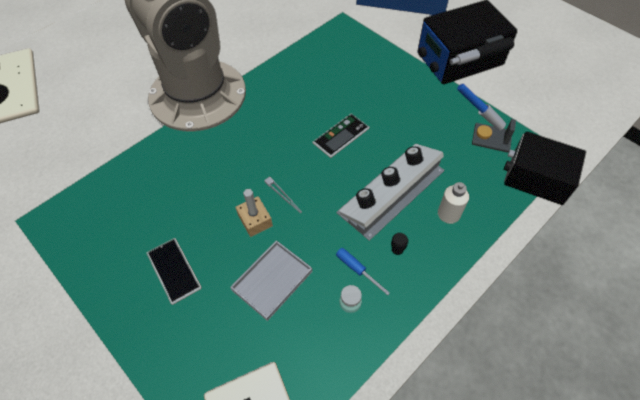

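```bash
python3 - <<'E'
import cv2,numpy as np
t=cv2.imread('pics/top0.png');s=cv2.imread('pics/scene0.png')
A=cv2.resize(t[160:285,200:330],None,fx=3,fy=3,interpolation=2)   # 390x375
B=cv2.resize(t[180:285,330:430],None,fx=3,fy=3,interpolation=2)   #300x315
C=cv2.resize(s[130:245,330:450],None,fx=3,fy=3,interpolation=2)[:345]
D=cv2.resize(s[170:270,220:320],None,fx=3,fy=3,interpolation=2)
o=np.zeros((600,800,3),np.uint8)
A=A[:240]; o[:240,:390]=A; o[:315,400:700]=B; o[250:595,:360]=C; o[320-20:600,400:700]=D[:300]
cv2.imwrite('pics/crop1.png',o)
E
```

```text
(no output)
```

View pics/crop1.png

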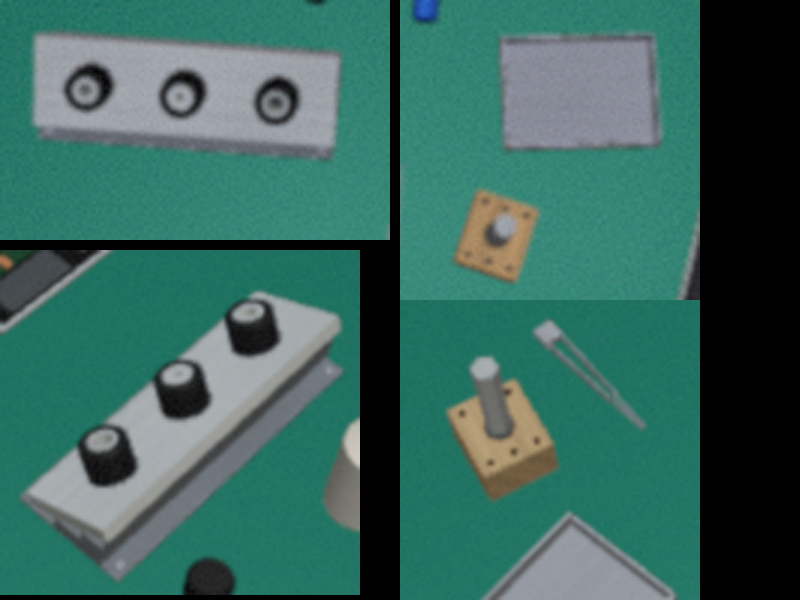

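```bash
cat >> h.py <<'E'
def tri(obs): # [(cam,uv),..] -> point, rms ray gap
    A=np.zeros((3,3));b=np.zeros(3);L=[]
    for (K,R,t),uv in obs:
        o=-R.T@t; d=R.T@np.linalg.solve(np.array(K),np.array([*uv,1.])); d/=np.linalg.norm(d)
        M=np.eye(3)-np.outer(d,d); A+=M;b+=M@o;L.append((M,o))
    X=np.linalg.solve(A,b); return X,max(np.linalg.norm(M@(X-o)) for M,o in L)
E
python3 - <<'E'
from h import *
T,S=cam('top'),cam('scene')
for n,a,b in [('L',(229.3,190),(413.3,151.7)),('M',(260.3,192.3),(389,172)),('R',(292,193.7),(365,193.3)),('G',(365,254.7),(248.3,193.3))]: print(n,*tri([(T,a),(S,b)]))
print('G at .125',ray((365,254.7),T,.125),ray((248.3,193.3),S,.125))
B=lambda u,v:(330+(u-400)/3,180+v/3)
print('block');blk=[ray(B(*p),T,.04) for p in [(478,190),(539,208),(516,283),(455,263)]];print(np.array(blk),np.mean(blk,0))
print('tray');tr=[ray(B(*p),T,.02) for p in [(501,36),(654,35),(661,146),(504,150)]];print(np.array(tr),np.mean(tr,0))
A=lambda u,v:(200+u/3,160+v/3)
print('plate hi edge',ray(A(35,35),T,.1),ray(A(341,54),T,.1)); print('low',ray(A(35,126),T,.06),ray(A(333,150),T,.06))
print('phone/tweezers',ray((216,250),T,0),ray((268,278),T,0),ray((326,278),T,0),ray((329,236),T,0))
E
```

```text
L [0.6046 0.2341 0.0676] 0.0038531718175906053
M [0.604  0.1448 0.0683] 0.002640000277165216
R [0.6066 0.0553 0.0727] 0.003249329628698479
G [ 0.446  -0.1557  0.1257] 0.002429544904310411
G at .125 [ 0.4448 -0.1579  0.125 ] [ 0.4468 -0.1534  0.125 ]
block
[[ 0.4836 -0.138   0.04  ]
 [ 0.4713 -0.1961  0.04  ]
 [ 0.4002 -0.1787  0.04  ]
 [ 0.4139 -0.1211  0.04  ]] [ 0.4422 -0.1585  0.04  ]
tray
[[ 0.6386 -0.1519  0.02  ]
 [ 0.6517 -0.301   0.02  ]
 [ 0.5427 -0.3118  0.02  ]
 [ 0.5266 -0.1617  0.02  ]] [ 0.5899 -0.2316  0.02  ]
plate hi edge [0.6429 0.279  0.1   ] [ 0.6477 -0.0053  0.1   ]
low [0.565  0.2781 0.06  ] [ 0.5648 -0.0041  0.06  ]
phone/tweezers [0.4365 0.2625 0.    ] [0.369  0.1038 0.    ] [ 0.3824 -0.0616  0.    ] [ 0.5037 -0.0607  0.    ]
```

Emit:
carry_out(
  commands=[
    [100,[0.52,-0.9,0],0.186],
    [100,[0.52,-0.9,0],0.186],
    [100,[0.52,-0.9,0],0.186],
    [100,[0.52,-0.9,0],0.186],
    [100,[0.52,-0.9,0],0.186],
    [100,[0.52,-0.9,0],0.186],
    [100,[0.52,-0.9,0],0.186],
    [100,[0.52,-0.9,0],0.186],
    [100,[0.52,-0.9,0],0.186],
    [100,[0.52,-0.9,0],0.186],
  ],
)

```text
clock: 1.35
ee_pos: [0.454, 0.1953, 0.4046]
tool_rot: [[-1.0, 0.002, -0.0], [0.002, 1.0, -0.0], [0.0, -0.0, -1.0]]
contact_force: [-0.1, 1.0, -0.6]
width: 0.094
grip_force: 0.0
```

Emit:
carry_out(
  commands=[
    [100,[0.26,-0.1,-0.1],0],
    [100,[0.26,-0.1,-0.1],0],
    [100,[0.26,-0.1,-0.1],0],
    [100,[0.26,-0.1,-0.1],0],
    [100,[0.26,-0.1,-0.1],0],
    [100,[0.26,-0.1,-0.1],0],
    [100,[0.26,-0.1,-0.1],0],
    [100,[0.26,-0.1,-0.1],0],
    [100,[0.26,-0.1,-0.1],0],
    [100,[0.26,-0.1,-0.1],0],
  ],
)

```text
clock: 2.6
ee_pos: [0.5835, 0.1466, 0.3547]
tool_rot: [[-1.0, -0.001, -0.0], [-0.001, 1.0, -0.0], [0.0, -0.0, -1.0]]
contact_force: [-0.5, -0.1, 0.3]
width: 0.0941
grip_force: 0.0
```

```bash
python3 - <<'E'
from h import *
s=bot.sense(); save('wrist','w1.png'); print(s['ee_pos'],s['q'],s['contact_force'])
print(proj([[.605,.2345,.069],[.605,.145,.069],[.605,.055,.069]],cam('wrist',s)))
E
```

```text
[0.5835 0.1466 0.3547] [-0.6229  0.3695  0.3412  1.8404 -0.1484  0.9565  1.355 ] [-0.4644 -0.1312  0.3222]
[[419.6883 224.801 ]
 [310.8292 224.5779]
 [201.4262 224.3538]]
```

View pics/w1.png

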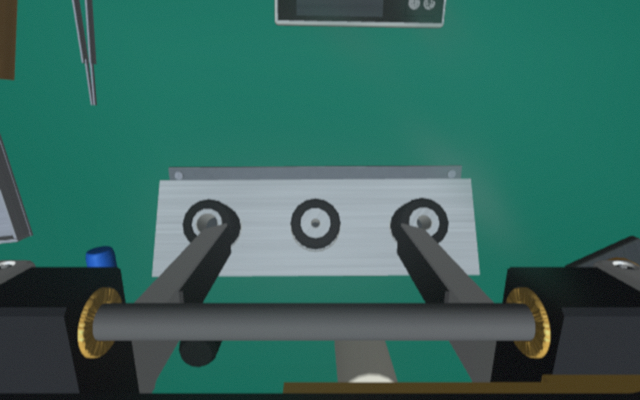

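Emit:
carry_out(
  commands=[
    [100,[-0.28,-0.6,0.1],0],
    [100,[-0.28,-0.6,0.1],0],
    [100,[-0.28,-0.6,0.1],0],
    [100,[-0.28,-0.6,0.1],0],
    [100,[-0.28,-0.6,0.1],0],
    [100,[-0.28,-0.6,0.1],0],
    [100,[-0.28,-0.6,0.1],0],
    [100,[-0.28,-0.6,0.1],0],
    [100,[-0.28,-0.6,0.1],0],
    [100,[-0.28,-0.6,0.1],0],
  ],
)

```text
clock: 3.9
ee_pos: [0.4439, -0.1527, 0.4045]
tool_rot: [[-1.0, -0.003, -0.0], [-0.003, 1.0, -0.0], [0.0, -0.0, -1.0]]
contact_force: [-0.4, 0.4, 0.7]
width: 0.0941
grip_force: 0.0
```

```bash
python3 - <<'E'
from h import *
s=bot.sense(); im=save('wrist','w2.png'); print(s['ee_pos'],s['q'],s['contact_force'])
p=proj([[.444,-.157,.125],[.444,-.157,.04]],cam('wrist',s));print(p)
x,y=p[0].astype(int);y0=max(0,y-80);x0=max(0,x-100)
c=im[y0:y0+150,x0:x0+200,::-1];print(x0,y0,c.shape)
cv2.imwrite('pics/w2c.png',cv2.resize(c,None,fx=4,fy=4,interpolation=2))
E
```

```text
[ 0.4439 -0.1527  0.4045] [-0.299   0.0799  0.5271  2.0751 -0.0474  0.9984  1.8258] [-0.4193  0.4334  0.6593]
[[307.3845 201.6591]
 [308.959  179.7994]]
207 121 (150, 200, 3)
```

View pics/w2c.png

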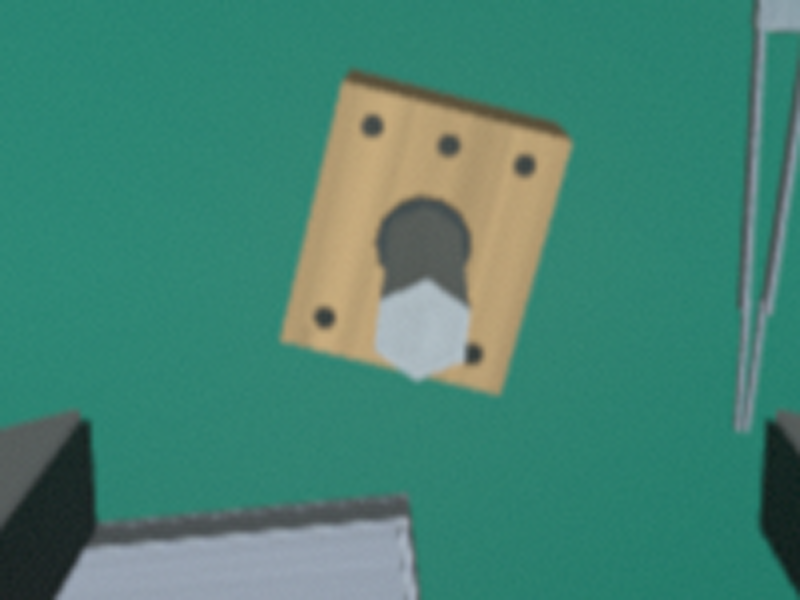

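```bash
python3 - <<'E'
from h import *
s=bot.sense();c=cam('wrist',s)
print('top',ray((312.5,203.5),c,.125),'base',ray((313,181.8),c,.044))
b=[ray((207+u/4,121+v/4),c,.04) for u,v in [(345,80),(572,142),(500,394),(281,341)]];print(np.array(b),np.mean(b,0))
K=np.array([[-1,-.001,0],[-.001,1,0],[0,0,-1]])
s1=dict(ee_pos=[.5835,.1466,.3547],tool_rot=K);c1=cam('wrist',s1)
for u,v in [(426,222),(315,223),(210,222)]: print(ray((u,v),c1,.069))
s=np.array([ray(p,c1,z) for p,z in [((161,181),.0235),((470,180),.0235),((153,276),.06),((480,274),.06)]]);print(s)
E
```

```text
top [ 0.4455 -0.1531  0.125 ] base [ 0.4452 -0.1529  0.044 ]
[[ 0.4043 -0.1728  0.04  ]
 [ 0.4197 -0.1155  0.04  ]
 [ 0.487  -0.1326  0.04  ]
 [ 0.4725 -0.1905  0.04  ]] [ 0.4459 -0.1529  0.04  ]
[0.6026 0.2395 0.069 ]
[0.6036 0.1484 0.069 ]
[0.6029 0.0622 0.069 ]
[[0.5783 0.0048 0.0235]
 [0.5768 0.2929 0.0235]
 [0.6565 0.0051 0.06  ]
 [0.654  0.2943 0.06  ]]
```

Emit:
carry_out(
  commands=[
    [60,[0.002,0,-0.1],-0.03],
    [60,[0.002,0,-0.2],-0.03],
    [60,[0.002,0,-0.267],-0.03],
    [60,[0.002,0,-0.267],-0.03],
    [0,[0.002,0,-0.267],-0.03],
    [0,[0.002,0,-0.267],-0.03],
    [0,[0.002,0,-0.267],-0.03],
    [0,[0.002,0,-0.267],-0.03],
    [0,[0.002,0,-0.267],-0.03],
    [0,[0.002,0,-0.267],-0.03],
  ],
)

```text
clock: 5.2
ee_pos: [0.4448, -0.1534, 0.2715]
tool_rot: [[-0.999, 0.046, 0.001], [0.046, 0.999, 0.0], [-0.001, 0.0, -1.0]]
contact_force: [-0.9, 2.0, 7.4]
width: 0.018
grip_force: 30.0
```

Emit:
carry_out(
  commands=[
    [0,[0,0,0.016],0.0],
    [0,[0,0,0.032],0.03],
    [0,[-0.01,0,0.032],0.03],
    [0,[-0.02,0,0.032],0.03],
    [0,[-0.031,0,0.032],0.03],
    [0,[-0.041,0,0.03],0.03],
    [0,[-0.052,0,0.028],0.03],
    [0,[-0.061,0,0.0255],0.03],
    [0,[-0.07,0,0.023],0.03],
    [0,[-0.07,0,0.023],0.03],
  ],
)

```text
clock: 6.45
ee_pos: [0.4094, -0.1535, 0.2828]
tool_rot: [[-1.0, -0.001, 0.001], [-0.001, 1.0, -0.0], [-0.001, -0.0, -1.0]]
contact_force: [3.3, -1.2, 1.5]
width: 0.0177
grip_force: 30.0
```

```bash
python3 - <<'E'
from h import *
s=bot.sense(); im=save('wrist','w3.png'); print(s['contact_force'],s['torque'],s['width'])
sc=save('scene','s3.png')
p=proj([s['ee_pos']-[0,0,.18]],cam('scene'))[0].astype(int);print(p)
a=cv2.resize(im[90:390,200:420,::-1],None,fx=2,fy=2,interpolation=2); b=cv2.resize(sc[p[1]-40:p[1]+60,p[0]-30:p[0]+42,::-1],None,fx=5,fy=5,interpolation=2)
o=np.zeros((600,800,3),np.uint8);o[:,:440]=a;o[:500,440:800]=b;cv2.imwrite('pics/c3.png',o)
E
```

```text
[ 3.2629 -1.178   1.5092] [-0.5881 -0.8278 -0.0781] 0.017679975912895968
[239 188]
```

View pics/c3.png

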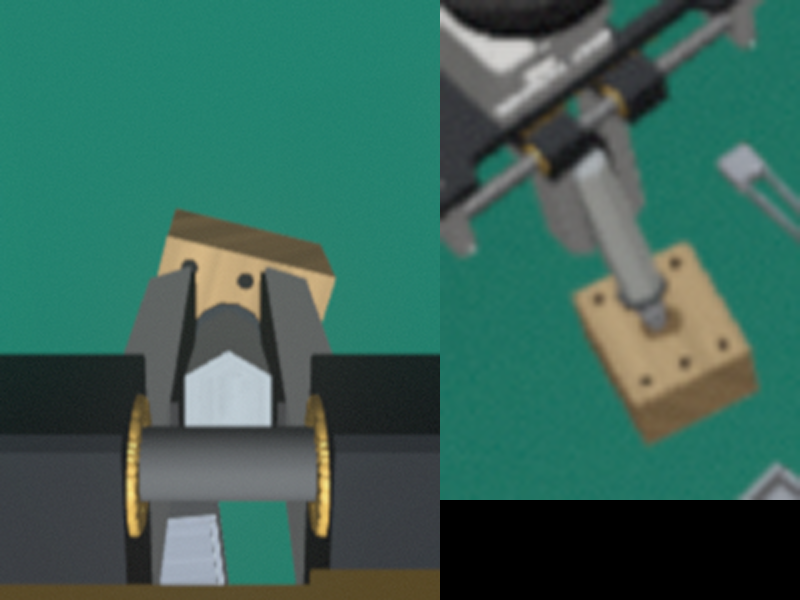

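```bash
cat >> h.py <<'E'
from scipy.optimize import least_squares
def gauge_pts(g,th,d,dx=0): # grasp pt world, tilt, dist tip->grasp
    u=np.array([-np.sin(th),0,np.cos(th)]);x=np.array([np.cos(th),0,np.sin(th)]);y=np.array([0,1.,0])
    tip=g+dx*x-d*u
    return tip,[tip+.109*u-.01039*x,tip+.109*u-.0052*x-.009*y,tip+.109*u-.0052*x+.009*y,tip+.024*u-.0125*x]
def fit(s,px,d0=.075):
    c=cam('wrist',s);g=np.array(s['ee_pos'])+.18*np.array(s['tool_rot'])[:,2];px=np.array(px)
    f=lambda p:(np.hstack([(proj(gauge_pts(g,p[0],p[1],p[2])[1][:len(px)],c)-px+[p[3],0]).ravel(),(p[1]-d0)*300,p[2]*500]))
    r=least_squares(f,[.4,d0,0,0],x_scale=[.1,.01,.01,5]); tip,_=gauge_pts(g,*r.x[:3])
    return np.degrees(r.x[0]),r.x[1:],tip,r.fun
E
python3 - <<'E'
from h import *
s=bot.sense()
print(fit(s,[(314,266),(293,277.5),(336,278.5),(315,241.5)]))
E
```

```text
(np.float64(16.82460300117012), array([0.0744, 0.0106, 2.6966]), array([ 0.4413, -0.1535,  0.0345]), array([ 0.2937, -0.8696, -1.08  ,  0.5724,  0.6128, -0.3292,  0.1736,
       -0.7205, -0.1691,  5.3171]))
```

```bash
python3 - <<'E'
from h import *
K,R,t=cam('scene');o=-R.T@t
for p in [(239.4,181),(249.4,206),(248.3,193.3)]:
    d=R.T@np.linalg.solve(np.array(K),np.array([*p,1.])); print(o+d*(-.1535-o[1])/d[1])
c=cam('scene')
for th in(15,20,25):
  for dx in (0,.01):
    g=np.array([.4094,-.1535,.1028]);th_=np.radians(th);u=np.array([-np.sin(th_),0,np.cos(th_)]);x=np.array([np.cos(th_),0,np.sin(th_)])
    tip=g+dx*x-.075*u;print(th,dx,proj([tip+.109*u,tip+.026*u],c).ravel())
E
python3 - <<'E'
import cv2,numpy as np
a=cv2.imread('pics/w3.png')
o=cv2.resize(a[220:320,240:390],None,fx=5,fy=5,interpolation=2)
b=cv2.imread('pics/s3.png');b=cv2.resize(b[160:230,225:270],None,fx=8,fy=8,interpolation=2)
q=np.zeros((600,800,3),np.uint8);q[:500,:400]=o[:,150:550];q[:560,420:780]=b;cv2.imwrite('pics/c3b.png',q)
E
```

```text
[ 0.421  -0.1535  0.1465]
[ 0.4366 -0.1535  0.0597]
[ 0.447  -0.1535  0.1253]
15 0 [234.4146 178.4523 245.7069 203.2125]
15 0.01 [236.945  180.312  248.1631 205.105 ]
20 0 [233.6888 177.9459 246.7287 203.9656]
20 0.01 [236.0764 179.5175 249.0755 205.6125]
25 0 [233.0083 177.5265 247.6997 204.6109]
25 0.01 [235.2343 178.7985 249.9196 205.9986]
```

View pics/c3b.png

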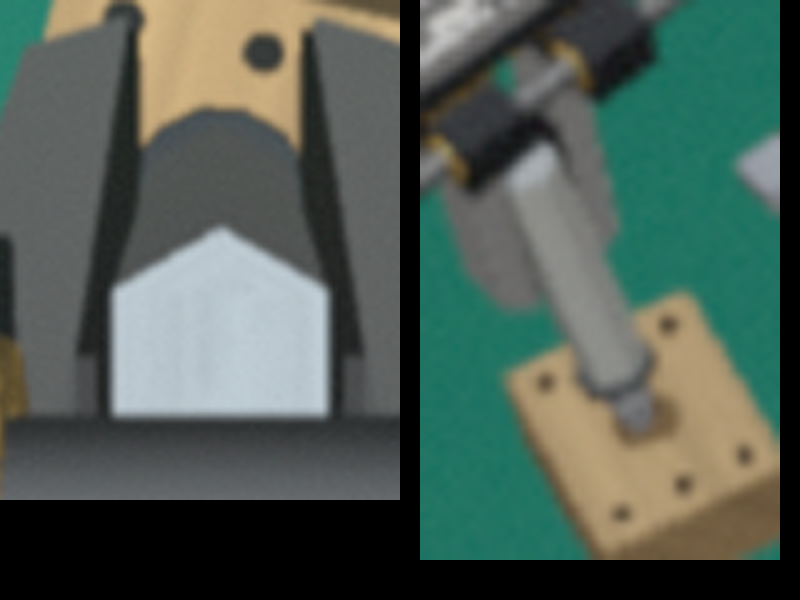

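Emit:
carry_out(
  commands=[
    [0,[0.01,0,0.002],0],
    [0,[0.02,0,0.004],0],
    [0,[0.03,0,0.006],0],
    [0,[0.04,0,0.008],0],
    [0,[0.05,0,0.009],0],
    [0,[0.06,0,0.009],0],
    [0,[0.072,0,0.009],0],
    [0,[0.084,0,0.009],0],
    [0,[0.084,0,0.009],0],
    [0,[0.084,0,0.009],0],
  ],
)

```text
clock: 7.8
ee_pos: [0.4512, -0.1531, 0.2868]
tool_rot: [[-1.0, -0.002, -0.002], [-0.002, 1.0, 0.001], [0.002, 0.001, -1.0]]
contact_force: [-5.0, 3.3, -1.3]
width: 0.0177
grip_force: 30.0
```

```bash
cat >> h.py <<'E'
def hexpx(im):
    # bright hex end: returns apex, left & right corner pixels (apex towards robot)
    g=cv2.cvtColor(im,cv2.COLOR_RGB2HSV); m=((g[...,2]>150)&(g[...,1]<60)).astype(np.uint8); m[:150]=0;m[330:]=0;m[:,:250]=0;m[:,380:]=0
    n,l,st,ce=cv2.connectedComponentsWithStats(m); k=1+np.argmax(st[1:,4]); b=l==k
    ys,xs=np.where(b); L,R=xs.min(),xs.max()
    return dict(apex=(xs[ys==ys.min()].mean(),ys.min()),left=(L,ys[xs<=L+1].min()),right=(R,ys[xs>=R-1].min()),bbox=st[k])
E
python3 - <<'E'
from h import *
print(hexpx(cv2.imread('pics/w3.png')[...,::-1].copy()))
s=bot.sense(); im=save('wrist','w4.png'); print(s['ee_pos'],s['contact_force'],s['torque'])
h=hexpx(im);print(h)
print(fit(s,[h['apex'],h['left'],h['right']]))
g=np.array(s['ee_pos'])-[0,0,.18]
for th in(-10,-5,0,5,10): print(th,proj(gauge_pts(g,np.radians(th),.075)[1][:3],cam('wrist',s)).ravel())
E
```

```text
{'apex': (np.float64(313.5), np.int64(266)), 'left': (np.int64(293), np.int64(277)), 'right': (np.int64(334), np.int64(277)), 'bbox': array([ 293,  266,   42,   37, 1319], dtype=int32)}
[ 0.4512 -0.1531  0.2868] [-5.0347  3.2818 -1.3005] [ 0.7975  1.3839 -0.0151]
{'apex': (np.float64(313.5), np.int64(265)), 'left': (np.int64(292), np.int64(276)), 'right': (np.int64(335), np.int64(276)), 'bbox': array([ 292,  265,   44,   38, 1390], dtype=int32)}
(np.float64(-1.8763411585324643), array([ 0.0771, -0.0001,  1.8209]), array([ 0.4482, -0.153 ,  0.0297]), array([ 0.0029, -0.2774, -0.4261,  0.1088,  0.4232,  0.2013,  0.6241,
       -0.0432]))
-10 [311.3703 280.592  289.3113 290.8425 333.4521 290.936 ]
-5 [311.3819 273.0384 289.2071 284.1061 333.5638 284.1998]
0 [311.398  265.2909 289.148  277.0315 333.6393 277.1253]
5 [311.4185 257.4546 289.1353 269.7097 333.6772 269.8034]
10 [311.443  249.6355 289.1694 262.2375 333.6769 262.3308]
```

Emit:
carry_out(
  commands=[
    [0,[-0.013,0,0],0],
    [0,[-0.013,0,0],0],
    [0,[-0.013,0,-0.01],0],
    [0,[-0.013,0,-0.02],0],
    [0,[-0.013,0,-0.026],0],
    [0,[-0.013,0,-0.029],0],
    [30,[-0.013,0,-0.029],0],
    [50,[-0.013,0,-0.029],0],
    [50,[-0.013,0,-0.029],0],
    [50,[-0.013,0,0.02],0],
  ],
)

```text
clock: 9.1
ee_pos: [0.4446, -0.1532, 0.2965]
tool_rot: [[-1.0, -0.001, -0.003], [-0.001, 1.0, -0.0], [0.003, -0.0, -1.0]]
contact_force: [-0.2, -0.6, -0.6]
width: 0.0467
grip_force: 0.0
```

```bash
python3 - <<'E'
from h import *
s=bot.sense(); im=save('wrist','w5.png'); print(s['ee_pos'],s['contact_force'],s['width'])
h=hexpx(im);print(h)
g=np.array([.4453,-.153,.091])
print(proj(gauge_pts(g,0,.075)[1][:3],cam('wrist',s)).ravel())
E
```

```text
[ 0.4446 -0.1532  0.2965] [-0.1657 -0.5557 -0.5879] 0.04671311517575132
{'apex': (np.float64(313.5), np.int64(243)), 'left': (np.int64(294), np.int64(252)), 'right': (np.int64(333), np.int64(253)), 'bbox': array([ 294,  243,   40,   39, 1124], dtype=int32)}
[312.4879 242.9282 293.6503 253.0426 331.3078 253.1237]
```

Emit:
carry_out(
  commands=[
    [0,[0,0,-0.005],0],
    [0,[0,0,-0.005],0],
    [0,[0,0,-0.005],0],
    [0,[0,0,-0.005],0],
    [0,[0,0,-0.005],0],
    [0,[0,0,-0.005],0],
    [0,[0,0,0.01],0],
    [0,[0,0,0.027],0],
    [0,[-0.009,0,0.027],0],
    [0,[-0.009,0,0.027],0],
  ],
)

```text
clock: 10.4
ee_pos: [0.4401, -0.1533, 0.3107]
tool_rot: [[-1.0, -0.001, 0.0], [-0.001, 1.0, 0.0], [-0.0, 0.0, -1.0]]
contact_force: [0.2, -0.1, -1.4]
width: 0.0176
grip_force: 30.0
```

Emit:
carry_out(
  commands=[
    [0,[-0.014,0,0],0],
    [0,[-0.028,0,-0.0005],0],
    [0,[-0.038,0,-0.0025],0],
    [0,[-0.047,0,-0.004],0],
    [0,[-0.056,0,-0.006],0],
    [0,[-0.065,0,-0.0085],0],
    [0,[-0.074,0,-0.0115],0],
    [0,[-0.083,0,-0.015],0],
    [0,[-0.083,0,-0.015],0],
    [0,[-0.083,0,-0.015],0],
  ],
)

```text
clock: 11.65
ee_pos: [0.3989, -0.1533, 0.303]
tool_rot: [[-1.0, -0.001, -0.001], [-0.001, 1.0, 0.0], [0.001, 0.0, -1.0]]
contact_force: [2.2, -1.4, 0.2]
width: 0.0174
grip_force: 30.0
```

```bash
python3 - <<'E'
from h import *
s=bot.sense(); im=save('wrist','w6.png'); print(s['ee_pos'],s['contact_force'],s['torque'],s['width'])
h=hexpx(im);print(h)
print(fit(s,[h['apex'],h['left'],h['right']],.098))
g=np.array(s['ee_pos'])-[0,0,.18]
for th in(0,15,20,25): print(th,proj(gauge_pts(g,np.radians(th),.098)[1],cam('wrist',s)).ravel())
E
```

```text
[ 0.3989 -0.1533  0.303 ] [ 2.1994 -1.4308  0.1861] [-0.1898 -0.3544 -0.0549] 0.017445512468323918
{'apex': (np.float64(314.0), np.int64(242)), 'left': (np.int64(296), np.int64(252)), 'right': (np.int64(331), np.int64(252)), 'bbox': array([ 296,  242,   36,   45, 1242], dtype=int32)}
(np.float64(-1.4783244468824186), array([0.101 , 0.0006, 1.6941]), array([ 0.3967, -0.1533,  0.0221]), array([-0.3305, -0.0306, -1.1387, -0.0396,  1.4692,  0.0409,  0.8853,
        0.278 ]))
0 [311.915  242.9058 292.7638 253.1826 331.0553 253.2646 312.6284 194.1176]
15 [311.9563 235.5044 292.9091 246.4514 330.9596 246.5323 312.6028 220.1177]
20 [311.9712 233.3596 292.9789 244.3248 330.9096 244.4053 312.5883 229.0098]
25 [311.9864 231.405  293.0582 242.2887 330.8513 242.3687 312.571  238.0015]
```

```bash
python3 - <<'E'
from h import *
for f in('w5','w6'):
    im=cv2.imread(f'pics/{f}.png'); print(f,[tuple(int(v) for v in im[r,312:317].mean(0)) for r in range(170,250,4)])
im=cv2.imread('pics/w6.png');w3=cv2.imread('pics/w3.png')
sc=save('scene','s6.png'); p=proj([[.42,-.153,.09]],cam('scene'))[0].astype(int);print(p)
b=cv2.resize(sc[p[1]-35:p[1]+40,p[0]-25:p[0]+25,::-1],None,fx=8,fy=8,interpolation=2)
o=np.zeros((600,800,3),np.uint8);o[:600,:400]=b;a=cv2.resize(im[150:300,264:364],None,fx=4,fy=4,interpolation=2);o[:,400:]=a;cv2.imwrite('pics/c6.png',o)
E
```

```text
w5 [(126, 172, 200), (126, 171, 199), (125, 171, 199), (124, 170, 198), (124, 170, 197), (123, 169, 197), (122, 167, 194), (83, 83, 76), (94, 99, 96), (95, 99, 96), (95, 100, 96), (96, 100, 98), (95, 99, 97), (95, 98, 96), (95, 99, 96), (94, 98, 96), (95, 99, 95), (95, 98, 95), (115, 116, 111), (206, 199, 186)]
w6 [(111, 130, 38), (111, 130, 37), (111, 130, 38), (111, 130, 38), (111, 131, 39), (111, 130, 39), (111, 131, 40), (111, 130, 41), (111, 130, 40), (94, 114, 65), (61, 83, 93), (64, 88, 100), (62, 84, 96), (123, 168, 194), (126, 172, 200), (126, 171, 198), (126, 170, 197), (125, 170, 197), (129, 149, 162), (205, 198, 185)]
[243 194]
```

View pics/c6.png

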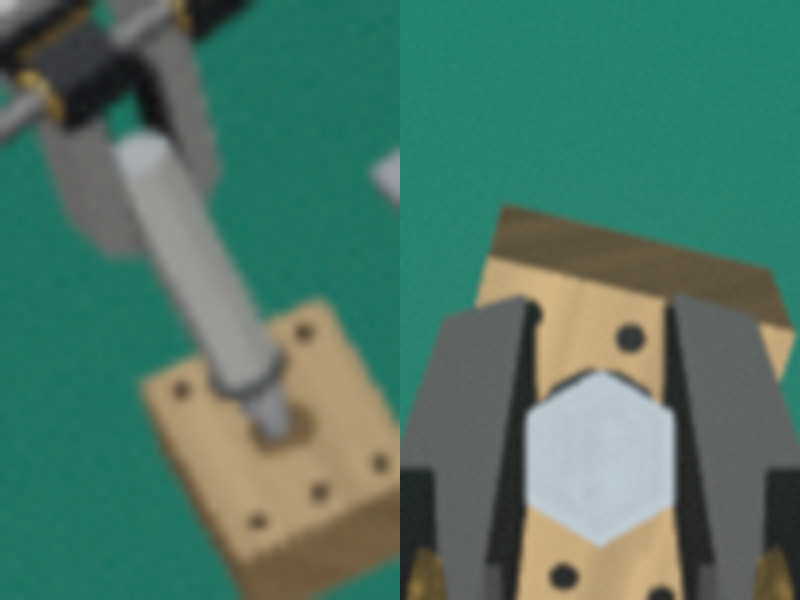

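Emit:
carry_out(
  commands=[
    [0,[-0.004,0,0.04],0],
    [0,[0,0.02,0.14],0],
    [0,[0.03,0.1,0.16],0],
    [0,[0.07,0.2,0.16],0],
    [0,[0.12,0.3,0.16],0],
    [0,[0.16,0.4,0.16],0],
    [0,[0.2,0.5,0.16],0],
    [0,[0.24,0.6,0.16],0],
    [0,[0.28,0.7,0.16],0],
    [0,[0.3,0.78,0.16],0],
  ],
)

```text
clock: 13.0
ee_pos: [0.5493, 0.2388, 0.3824]
tool_rot: [[-1.0, -0.002, -0.002], [-0.002, 1.0, -0.001], [0.002, -0.001, -1.0]]
contact_force: [0.8, -0.9, -0.5]
width: 0.0174
grip_force: 30.0
```

Emit:
carry_out(
  commands=[
    [0,[0.007,0.0036,0],0],
    [0,[0.007,0.0036,-0.02],0],
    [0,[0.007,0.0036,-0.04],0],
    [0,[0.007,0.0036,-0.05],0],
    [0,[0.007,0.0036,-0.06],0],
    [0,[0.007,0.0036,-0.06],0],
    [0,[0.007,0.0036,-0.06],0],
    [0,[0.007,0.0036,-0.06],0],
    [0,[0.007,0.0036,-0.06],0],
    [0,[0.007,0.0036,-0.06],0],
  ],
)

```text
clock: 14.25
ee_pos: [0.5526, 0.2384, 0.3533]
tool_rot: [[-1.0, -0.001, 0.0], [-0.001, 1.0, 0.0], [-0.0, 0.0, -1.0]]
contact_force: [0.1, 0.2, -0.9]
width: 0.0175
grip_force: 30.0
```

```bash
python3 - <<'E'
from h import *
s=bot.sense(); im=save('wrist','w7.png'); print(s['ee_pos'],s['contact_force'],s['width'])
h=hexpx(im);print(h)
e=np.array(s['ee_pos']);print('tip',e+[.0429,0,-.2682], 'wanted TCP', [.5526,.2385,.3533])
sc=save('scene','s7.png'); tp=save('top','t7.png')
T=e+[.0429,0,-.2682];print(proj([T,[.604,.2385,.067]],cam('scene')),proj([T,[.604,.2385,.067]],cam('top')))
p=proj([T],cam('scene'))[0].astype(int);q=proj([[.604,.1485,.067]],cam('top'))[0].astype(int)
o=np.zeros((600,800,3),np.uint8);o[:,:400]=cv2.resize(sc[p[1]-37:p[1]+38,p[0]-25:p[0]+25,::-1],None,fx=8,fy=8,interpolation=2)
a=cv2.resize(im[130:280,214:314+0,::-1],None,fx=4,fy=4,interpolation=2);o[:,400:]=cv2.resize(im[150:300,264:364,::-1],None,fx=4,fy=4,interpolation=2);cv2.imwrite('pics/c7.png',o);print(p)
E
```

```text
[0.5526 0.2384 0.3533] [ 0.14    0.2376 -0.8949] 0.01747373921310912
{'apex': (np.float64(344.5), np.int64(210)), 'left': (np.int64(250), np.int64(211)), 'right': (np.int64(373), np.int64(235)), 'bbox': array([ 250,  210,  124,   57, 3475], dtype=int32)}
tip [0.5955 0.2384 0.0851] wanted TCP [0.5526, 0.2385, 0.3533]
[[411.1277 144.701 ]
 [412.7052 151.1542]] [[225.1033 190.6111]
 [226.765  189.1762]]
[411 144]
```

View pics/c7.png

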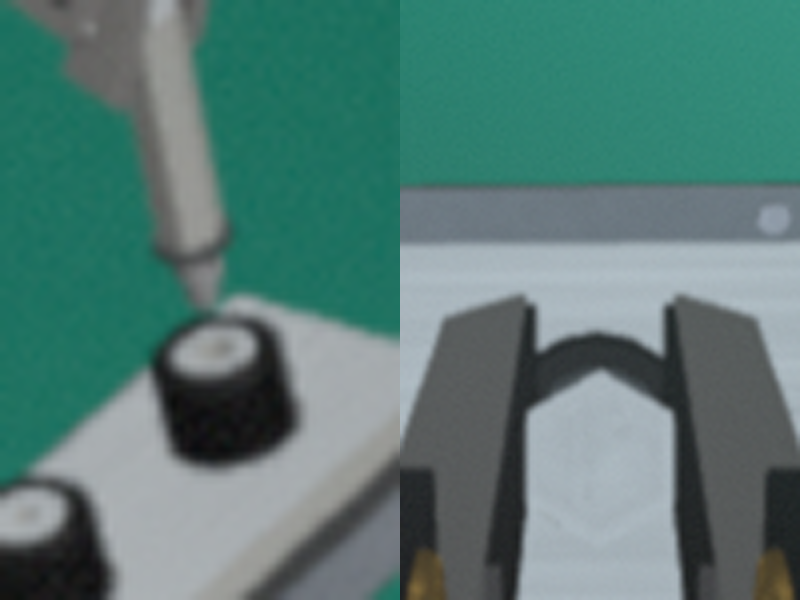

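Emit:
carry_out(
  commands=[
    [0,[0.004,0,-0.009],0],
    [0,[0.008,0,-0.018],0],
    [0,[0.01,0,-0.022],0],
    [0,[0.0125,0,-0.027],0],
    [0,[0.015,0,-0.032],0],
    [0,[0.0165,0,-0.036],0],
    [0,[0.018,0,-0.04],0],
    [0,[0.0195,0,-0.0435],0],
    [0,[0.0195,0,-0.0435],0],
    [0,[0.0195,0,-0.0435],0],
  ],
)

```text
clock: 15.65
ee_pos: [0.5623, 0.2384, 0.3315]
tool_rot: [[-1.0, -0.001, 0.0], [-0.001, 1.0, 0.0], [-0.0, 0.0, -1.0]]
contact_force: [0.2, -0.3, -1.6]
width: 0.0179
grip_force: 30.0
```

```bash
python3 - <<'E'
from h import *
print(proj([[.585,.2385,.0582]],cam('wrist',dict(ee_pos=[.5526,.2384,.3533],tool_rot=np.diag([-1.,1,-1])))))
s=bot.sense();print(s['ee_pos'],s['contact_force'],s['torque'])
E
```

```text
[[312.9506 232.9824]]
[0.5623 0.2384 0.3315] [ 0.246  -0.2721 -1.5585] [ 0.0017  0.0246 -0.0196]
```

Emit:
carry_out(
  commands=[
    [0,[0.0015,0,-0.003],0],
    [0,[0.0025,0,-0.0055],0],
    [0,[0.0035,0,-0.0075],0],
    [0,[0.0045,0,-0.0095],0],
    [0,[0.005,0,-0.011],0],
    [0,[0.0055,0,-0.012],0],
    [0,[0.006,0,-0.013],0],
    [0,[0.0065,0,-0.014],0],
    [0,[0.007,0,-0.015],0],
    [0,[0.007,0,-0.015],0],
  ],
)

```text
clock: 16.9
ee_pos: [0.5654, 0.2388, 0.3261]
tool_rot: [[-1.0, -0.002, -0.0], [-0.002, 1.0, 0.001], [0.0, 0.001, -1.0]]
contact_force: [-17.2, -3.1, 36.2]
width: 0.0181
grip_force: 30.1
```

Emit:
carry_out(
  commands=[
    [0,[-0.007,0,0.015],0],
    [0,[-0.014,0,0.03],0],
    [0,[-0.022,0,0.048],0],
    [0,[-0.031,0,0.068],0],
    [0,[-0.031,-0.05,0.068],0],
    [0,[-0.031,-0.12,0.068],0],
    [0,[-0.031,-0.18,0.068],0],
    [0,[-0.022,-0.18,0.05],0],
    [0,[-0.022,-0.18,0.05],0],
    [0,[-0.022,-0.18,0.05],0],
  ],
)

```text
clock: 18.15
ee_pos: [0.5547, 0.1494, 0.3489]
tool_rot: [[-1.0, -0.003, -0.0], [-0.003, 1.0, 0.0], [0.0, 0.0, -1.0]]
contact_force: [-0.5, -0.0, -0.5]
width: 0.0179
grip_force: 30.0
```

```bash
python3 - <<'E'
from h import *
s=bot.sense(); im=save('wrist','w8.png'); sc=save('scene','s8.png');print(s['ee_pos'],s['contact_force'],s['torque'],s['width'])
a=cv2.imread('pics/w7.png')[...,::-1]
# shift of gauge hex end in tool view (edge rows along centre columns)
for n,i in(('w7',a),('w8',im)):
    print(n,[int(v) for v in i[225:300,308:320].mean((1,2))])
    print([int(v) for v in i[255,280:350].mean(1)])
E
```

```text
[0.5547 0.1494 0.3489] [-0.5191 -0.01   -0.5273] [0.0198 0.0163 0.0263] 0.01786725359091105
w7 [182, 183, 183, 183, 180, 177, 175, 159, 117, 65, 47, 50, 52, 52, 52, 51, 58, 79, 110, 139, 162, 174, 178, 178, 177, 177, 176, 175, 175, 176, 176, 175, 175, 174, 175, 175, 176, 176, 177, 177, 177, 178, 179, 179, 180, 179, 178, 178, 178, 177, 177, 177, 177, 176, 175, 177, 177, 179, 180, 179, 177, 175, 174, 173, 174, 177, 179, 179, 178, 177, 177, 176, 175, 177, 180]
[91, 91, 89, 91, 90, 91, 90, 92, 92, 89, 73, 51, 43, 38, 54, 107, 167, 179, 177, 177, 180, 179, 177, 176, 175, 175, 173, 175, 175, 174, 174, 175, 175, 175, 176, 176, 176, 178, 178, 178, 177, 177, 178, 178, 179, 179, 178, 176, 178, 177, 180, 171, 114, 56, 42, 40, 49, 74, 87, 91, 90, 90, 89, 90, 88, 89, 90, 87, 89, 90]
w8 [188, 186, 185, 185, 182, 183, 184, 175, 140, 85, 52, 51, 53, 54, 54, 56, 71, 100, 129, 156, 174, 182, 183, 183, 183, 182, 181, 181, 181, 181, 181, 182, 182, 183, 182, 182, 181, 180, 181, 182, 183, 183, 183, 183, 183, 183, 182, 183, 183, 183, 182, 182, 181, 181, 181, 182, 183, 184, 185, 187, 188, 188, 188, 188, 187, 186, 188, 190, 189, 188, 188, 187, 185, 182, 182]
[94, 93, 93, 94, 94, 94, 93, 96, 95, 91, 77, 56, 44, 44, 63, 119, 174, 184, 182, 183, 185, 185, 181, 181, 180, 180, 178, 181, 181, 181, 180, 180, 177, 179, 180, 182, 183, 185, 184, 184, 185, 182, 186, 182, 182, 182, 181, 180, 180, 182, 185, 176, 127, 68, 43, 43, 51, 75, 90, 93, 94, 92, 94, 94, 93, 94, 93, 92, 93, 93]
```

Emit:
carry_out(
  commands=[
    [0,[0.006,-0.002,-0.0125],0],
    [0,[0.0105,-0.002,-0.022],0],
    [0,[0.0125,-0.002,-0.0265],0],
    [0,[0.0135,-0.002,-0.0285],0],
    [0,[0.014,-0.002,-0.0298],0],
    [0,[0.0145,-0.002,-0.031],0],
    [0,[0.015,-0.002,-0.032],0],
    [0,[0.0155,-0.002,-0.033],0],
    [0,[0.016,-0.002,-0.034],0],
    [0,[0.016,-0.002,-0.034],0],
  ],
)

```text
clock: 19.5
ee_pos: [0.5628, 0.1476, 0.334]
tool_rot: [[-1.0, -0.001, 0.0], [-0.001, 1.0, 0.001], [-0.0, 0.001, -1.0]]
contact_force: [-15.2, -1.4, 36.0]
width: 0.0174
grip_force: 30.0
```

Emit:
carry_out(
  commands=[
    [0,[-0.008,0,0.017],0],
    [0,[-0.0212,0,0.0453],0],
    [0,[-0.0212,-0.06,0.0453],0],
    [0,[-0.0212,-0.12,0.0453],0],
    [0,[-0.0212,-0.179,0.0453],0],
    [0,[-0.0212,-0.179,0.0453],0],
    [0,[-0.0102,-0.179,0.0217],0],
    [0,[-0.0102,-0.179,0.0217],0],
    [0,[-0.0102,-0.179,0.0217],0],
    [0,[-0.0102,-0.179,0.0217],0],
  ],
)

```text
clock: 20.75
ee_pos: [0.5577, 0.0583, 0.3428]
tool_rot: [[-1.0, -0.002, -0.0], [-0.002, 1.0, -0.0], [0.0, -0.0, -1.0]]
contact_force: [-0.4, 0.3, -1.1]
width: 0.0178
grip_force: 30.0
```

```bash
python3 - <<'E'
from h import *
s=bot.sense();print(s['ee_pos'],s['contact_force'])
im=save('wrist','w9.png')
for i in (im,): print([int(v) for v in i[225:260,308:320].mean((1,2))],[int(v) for v in i[255,290:340].mean(1)])
# bore sizes in the top/scene starts: dark profile across each knob
for f,pts in(('scene0',[(413,151),(389,172),(365,193)]),('top0',[(229,190),(260,192),(292,194)])):
    g=cv2.imread(f'pics/{f}.png').mean(2)
    for u,v in pts: print(f,(u,v)); print(g[v-4:v+5,u-7:u+8].astype(int))
E
```

```text
[0.5577 0.0583 0.3428] [-0.3722  0.3089 -1.1124]
[180, 181, 179, 177, 176, 175, 175, 162, 121, 70, 47, 49, 52, 52, 58, 73, 96, 121, 148, 168, 177, 177, 177, 177, 177, 176, 174, 173, 174, 175, 175, 174, 174, 174, 174] [73, 49, 40, 39, 57, 114, 168, 179, 177, 178, 178, 178, 176, 176, 174, 173, 173, 173, 174, 173, 175, 173, 174, 176, 176, 175, 177, 176, 174, 176, 175, 175, 175, 175, 176, 177, 177, 178, 177, 178, 180, 172, 123, 64, 42, 40, 48, 69, 86, 91]
scene0 (413, 151)
[[ 79  75  68  58  63  79  99 101 101  96  78  64  81 114 146]
 [ 74  63  53  75 116 142 149 148 148 148 136  88  49  61 107]
 [ 61  58  92 128 152 160 155 145 145 157 161 132  59  39  79]
 [ 49  84 135 157 160 154 147 134 132 152 165 143  60  33  62]
 [ 43 104 155 165 163 156 148 143 145 156 153 115  48  35  49]
 [ 40  90 141 158 163 162 158 155 150 132 115  69  36  35  38]
 [ 28  58  91 116 129 132 128 124 110  80  59  43  33  32  32]
 [ 27  26  40  57  69  72  72  66  49  49  44  37  28  27  29]
 [ 35  27  27  29  31  36  34  35  38  37  31  29  26  24  19]]
scene0 (389, 172)
[[ 77  73  63  54  79 107 131 145 146 13
[... 2165 characters left out ...]
 53  89 133 151 160 169 160 140 103  50  44  78 130]
 [144 111  66  59  89 108 128 132 133 105  64  43  76 118 152]]
top0 (292, 194)
[[113  67  31  45  72 101 100  94  85  63  35  28  25  48 100]
 [ 93  47  52  79 114 122 126 121 118  95  72  37  18  38  95]
 [ 81  44  79 111 120 111  97  99 109 123 103  62  17  34  89]
 [ 68  48  97 126 112  83  66  68  93 116 121  84  31  39  85]
 [ 66  54 103 127 107  83  68  62  82 113 127  91  40  46  90]
 [ 76  48 101 130 116  98  90  84  94 121 127  87  38  56 102]
 [ 85  50  92 127 130 121 117 119 124 133 120  74  42  81 124]
 [108  63  69 110 130 138 136 139 133 129  95  54  55 108 151]
 [131  85  53  74 105 127 134 133 121  99  62  50  84 131 158]]
```

Emit:
carry_out(
  commands=[
    [0,[0.005,0,-0.011],0],
    [0,[0.009,0,-0.019],0],
    [0,[0.012,0,-0.025],0],
    [0,[0.014,0,-0.03],0],
    [0,[0.015,0,-0.032],0],
    [0,[0.016,0,-0.034],0],
    [0,[0.017,0,-0.036],0],
    [0,[0.0175,0,-0.0375],0],
    [0,[0.018,0,-0.0385],0],
    [0,[0.018,0,-0.0385],0],
  ],
)

```text
clock: 22.05
ee_pos: [0.5667, 0.0579, 0.3235]
tool_rot: [[-1.0, -0.001, -0.0], [-0.001, 1.0, -0.0], [0.0, -0.0, -1.0]]
contact_force: [-0.4, -1.3, -0.3]
width: 0.0176
grip_force: 30.0
```

Emit:
carry_out(
  commands=[
    [0,[0.001,0,-0.002],0],
    [0,[0.002,0,-0.004],0],
    [0,[0.003,0,-0.006],0],
    [0,[0.0038,0,-0.008],0],
    [0,[0.0046,0,-0.01],0],
    [0,[0.0055,0,-0.012],0],
    [0,[0.0062,0,-0.0135],0],
    [0,[0.0062,0,-0.0135],0],
    [0,[0.0062,0,-0.0135],0],
    [0,[0.0062,0,-0.0135],0],
  ],
)

```text
clock: 23.3
ee_pos: [0.5698, 0.0579, 0.3168]
tool_rot: [[-1.0, -0.001, -0.0], [-0.001, 1.0, -0.0], [0.0, -0.0, -1.0]]
contact_force: [0.3, -0.2, -0.6]
width: 0.0173
grip_force: 30.0
```

Emit:
carry_out(
  commands=[
    [0,[-0.011,0,0.024],0],
    [0,[-0.022,0,0.048],0],
    [0,[-0.036,0,0.08],0],
    [0,[-0.05,-0.03,0.11],0],
    [0,[-0.1,-0.1,0.112],0],
    [0,[-0.16,-0.18,0.112],0],
    [0,[-0.22,-0.26,0.112],0],
    [0,[-0.28,-0.34,0.112],0],
    [0,[-0.3376,-0.4215,0.112],0],
    [0,[-0.3376,-0.4215,0.112],0],
  ],
)

```text
clock: 24.55
ee_pos: [0.3983, -0.156, 0.3736]
tool_rot: [[-1.0, 0.004, 0.001], [0.004, 1.0, 0.001], [-0.001, 0.001, -1.0]]
contact_force: [0.4, 0.7, -1.3]
width: 0.0176
grip_force: 30.0
```

```bash
python3 - <<'E'
from h import *
s=bot.sense();print(s['ee_pos'],s['contact_force'],s['width']); im=save('wrist','wA.png')
h=hexpx(im);print(h)
for f in ('w6.png','wA.png'):
    i=cv2.imread('pics/'+f); print([int(v) for v in i[230:300,308:320].mean((1,2))],[int(v) for v in i[260,290:340].mean(1)])
E
```

```text
[ 0.3983 -0.156   0.3736] [ 0.3747  0.7024 -1.3208] 0.017604452527903623
{'apex': (np.float64(313.5), np.int64(241)), 'left': (np.int64(295), np.int64(251)), 'right': (np.int64(332), np.int64(251)), 'bbox': array([ 295,  241,   38,   45, 1246], dtype=int32)}
[164, 160, 154, 150, 148, 149, 153, 158, 162, 164, 164, 158, 138, 131, 155, 179, 192, 196, 196, 195, 196, 195, 194, 193, 194, 195, 195, 196, 195, 194, 194, 194, 194, 194, 194, 195, 195, 197, 197, 198, 197, 197, 196, 196, 196, 196, 196, 195, 195, 194, 195, 196, 197, 194, 186, 175, 164, 158, 156, 156, 156, 155, 152, 150, 149, 150, 152, 154, 154, 154] [57, 39, 38, 34, 61, 128, 185, 197, 195, 197, 197, 195, 195, 194, 194, 192, 192, 194, 195, 193, 191, 191, 191, 192, 194, 197, 196, 196, 197, 195, 197, 194, 195, 194, 195, 195, 194, 194, 193, 196, 198, 191, 134, 67, 40, 40, 39, 55, 87, 98]
[150, 125, 99, 87, 84, 84, 84, 85, 87, 88, 91, 107, 132, 164, 188, 198, 200, 199, 200, 198, 198, 197, 197, 198, 198, 197, 197, 198, 198, 198, 197, 197, 197, 198, 199, 199, 199, 200, 201, 201, 200, 200, 199, 199, 198, 198, 198, 197, 198, 198, 200, 199, 190, 169, 141, 117, 103, 99, 100, 99, 99, 101, 101, 98, 95, 94, 94, 95, 96, 105] [54, 40, 40, 37, 61, 128, 188, 200, 199, 199, 202, 198, 196, 196, 196, 193, 194, 196, 197, 198, 195, 195, 194, 195, 196, 200, 199, 202, 201, 200, 201, 201, 199, 197, 198, 200, 198, 195, 195, 199, 202, 194, 137, 68, 40, 41, 40, 56, 87, 99]
```

Emit:
carry_out(
  commands=[
    [0,[0.006,0,0],0],
    [0,[0.006,0,0],0],
    [0,[0.006,0,-0.03],0],
    [0,[0.006,0,-0.06],0],
    [0,[0.006,0,-0.09],0],
    [0,[0.006,0,-0.11],0],
    [0,[0.006,0,-0.12],0],
    [0,[0.006,0,-0.13],0],
    [0,[0.006,0,-0.14],0],
    [0,[0.006,0,-0.14],0],
  ],
)

```text
clock: 25.85
ee_pos: [0.404, -0.1528, 0.3026]
tool_rot: [[-1.0, -0.001, -0.0], [-0.001, 1.0, -0.0], [0.0, -0.0, -1.0]]
contact_force: [0.1, -0.5, -0.8]
width: 0.0175
grip_force: 30.0
```

Emit:
carry_out(
  commands=[
    [0,[0.012,0,0.005],0],
    [0,[0.024,0,0.009],0],
    [0,[0.036,0,0.012],0],
    [0,[0.048,0,0.014],0],
    [0,[0.058,0,0.015],0],
    [0,[0.068,0,0.015],0],
    [0,[0.078,0,0.014],0],
    [0,[0.088,0,0.013],0],
    [0,[0.096,0,0.013],0],
    [0,[0.096,0,0.013],0],
  ],
)

```text
clock: 27.1
ee_pos: [0.4523, -0.1528, 0.3092]
tool_rot: [[-1.0, -0.001, 0.0], [-0.001, 1.0, -0.0], [-0.0, -0.0, -1.0]]
contact_force: [-1.2, 1.4, -0.7]
width: 0.0177
grip_force: 30.0
```

```bash
python3 - <<'E'
from h import *
s=bot.sense();print(s['ee_pos'],s['contact_force'],s['torque']); im=save('wrist','wB.png')
print(hexpx(im))
g=np.array(s['ee_pos'])-[0,0,.18]
for th in(-10,-5,0,5,10): print(th,proj(gauge_pts(g,np.radians(th),.097)[1],cam('wrist',s)).ravel())
print([tuple(int(v) for v in im[r,311:317].mean(0)) for r in range(170,250,4)])
E
```

```text
[ 0.4523 -0.1528  0.3092] [-1.2378  1.3699 -0.6641] [ 0.4979  0.5963 -0.0266]
{'apex': (np.float64(313.5), np.int64(241)), 'left': (np.int64(295), np.int64(251)), 'right': (np.int64(332), np.int64(251)), 'bbox': array([ 295,  241,   38,   41, 1167], dtype=int32)}
-10 [311.9758 249.3095 292.693  258.6694 331.2694 258.7593 312.7235 177.6393]
-5 [311.9874 246.3179 292.7025 256.2129 331.2711 256.3025 312.7234 185.8027]
0 [312.0001 243.405  292.7253 253.7359 331.2619 253.8251 312.72   194.1216]
5 [312.0138 240.5979 292.7611 251.262  331.2418 251.3508 312.7135 202.5801]
10 [312.0282 237.9223 292.8094 248.8144 331.2113 248.9027 312.704  211.1653]
[(194, 166, 122), (193, 166, 121), (193, 166, 121), (194, 167, 119), (204, 175, 128), (206, 176, 129), (96, 90, 76), (88, 92, 89), (94, 96, 92), (93, 97, 92), (94, 96, 92), (94, 97, 93), (93, 96, 93), (92, 96, 92), (92, 95, 92), (92, 94, 91), (92, 94, 92), (91, 94, 91), (160, 169, 175), (182, 194, 201)]
```

Emit:
carry_out(
  commands=[
    [0,[-0.013,0,0],0],
    [0,[-0.013,0,0],0],
    [0,[-0.013,0,-0.006],0],
    [0,[-0.013,0,-0.012],0],
    [0,[-0.013,0,-0.018],0],
    [0,[-0.013,0,-0.023],0],
    [0,[-0.013,0,-0.027],0],
    [0,[-0.013,0,-0.03],0],
    [0,[-0.013,0,-0.03],0],
    [0,[-0.013,0,-0.03],0],
  ],
)

```text
clock: 28.4
ee_pos: [0.4455, -0.1528, 0.2943]
tool_rot: [[-1.0, -0.001, 0.0], [-0.001, 1.0, -0.0], [-0.0, -0.0, -1.0]]
contact_force: [-0.8, -0.5, -1.4]
width: 0.0177
grip_force: 30.0
```

Emit:
carry_out(
  commands=[
    [0,[0,0,-0.002],0],
    [0,[0,0,-0.004],0],
    [0,[0,0,-0.004],0],
    [20,[0,0,-0.004],0],
    [40,[0,0,-0.004],0],
    [50,[0,0,-0.004],0],
    [50,[0,0,-0.004],0],
    [60,[0,0,0.05],0],
    [60,[0,0,0.13],0],
    [60,[0,0,0.21],0],
  ],
)

```text
clock: 29.65
ee_pos: [0.4453, -0.1529, 0.4004]
tool_rot: [[-1.0, -0.001, -0.001], [-0.001, 1.0, -0.0], [0.001, -0.0, -1.0]]
contact_force: [0.1, -0.6, 0.1]
width: 0.0564
grip_force: 0.0
```

```bash
python3 - <<'E'
from h import *
s=bot.sense();print(s['ee_pos'],s['contact_force'],s['width']); im=save('wrist','wC.png')
print(hexpx(im))
g=np.array([.4453,-.153,.016+.097])
for th in (-4,0,4): print(proj(gauge_pts(g,np.radians(th),.097)[1],cam('wrist',s)).ravel())
print(np.diff(im[150:250,311:317].mean((1,2))).astype(int))
# tray corners & knob check
tr=[[.6386,-.1519,.02],[.6517,-.301,.02],[.5427,-.3118,.02],[.5266,-.1617,.02]];print(proj(tr,cam('wrist',s)))
E
```

```text
[ 0.4453 -0.1529  0.4004] [ 0.1413 -0.5535  0.0926] 0.05640467145975085
{'apex': (np.float64(304.0), np.int64(251)), 'left': (np.int64(250), np.int64(291)), 'right': (np.int64(314), np.int64(290)), 'bbox': array([ 250,  251,   65,   52, 2800], dtype=int32)}
[312.6628 191.2391 301.0212 197.6136 324.297  197.6577 313.0151 163.6094]
[312.6675 189.9376 301.029  196.4419 324.2947 196.4858 313.0125 168.4131]
[312.6724 188.6873 301.0399 195.2842 324.2899 195.328  313.0088 173.2773]
[  0   0  -1  -2  -2   0   1   2   0   0   0   0   0   0   0   1  -6 -29
 -40  -7   5   5   1   1   0   0   0   0   0   0   0   0   0   0   0   0
   0   7  31  37  21   4   0   0  -1   0   0   0   0  -1   0   1   1   0
   0   0   0   0  -1   0   0   0  -8 -24 -31 -20  -6   0   0   0   0   0
   0   0   0   0   0   0   0   0   0  -1   0   1   0  -1   0   0   0   0
   0   0   0   0   0   0   0   0   0]
[[313.7715 332.7171]
 [192.2763 341.7105]
 [174.6703 259.797 ]
 [305.3142 247.0066]]
```

Emit:
carry_out(
  commands=[
    [70,[0.06,0.08,0],0],
    [70,[0.1,0.18,0],0],
    [70,[0.14,0.28,0],0],
    [70,[0.18,0.38,0],0],
    [70,[0.22,0.48,0],0],
    [70,[0.26,0.58,0],0],
    [70,[0.3,0.68,0],0],
    [70,[0.323,0.783,0],0],
    [70,[0.323,0.783,-0.05],0],
    [70,[0.323,0.783,-0.1],0],
  ],
)

```text
clock: 30.95
ee_pos: [0.6069, 0.2395, 0.3481]
tool_rot: [[-1.0, -0.003, -0.0], [-0.003, 1.0, -0.0], [0.0, -0.0, -1.0]]
contact_force: [0.9, 0.4, -1.0]
width: 0.0658
grip_force: 0.0
```

Emit:
carry_out(
  commands=[
    [70,[0,0,-0.08],0],
    [70,[0,0,-0.14],0],
    [70,[0,0,-0.19],0],
    [70,[0,0,-0.218],0],
    [70,[0,0,-0.218],0],
    [20,[0,0,-0.218],0],
    [0,[0,0,-0.218],0],
    [0,[0,0,-0.218],0],
    [0,[0,0,-0.218],0],
    [0,[0,0,-0.218],0],
  ],
)

```text
clock: 32.2
ee_pos: [0.6071, 0.2386, 0.2405]
tool_rot: [[-1.0, -0.001, 0.0], [-0.001, 1.0, 0.0], [-0.0, 0.0, -1.0]]
contact_force: [-0.3, -0.6, 5.0]
width: 0.0417
grip_force: 30.2
```

Emit:
carry_out(
  commands=[
    [0,[-0.004,0,0.009],0],
    [0,[-0.008,0,0.018],0],
    [0,[-0.015,0,0.032],0],
    [0,[-0.024,0,0.05],0],
    [0,[-0.03,0,0.1],0],
    [0,[-0.03,0,0.17],0],
    [0,[-0.03,-0.06,0.22],0],
    [0,[-0.03,-0.14,0.22],0],
    [0,[-0.03,-0.24,0.22],0],
    [0,[-0.03,-0.34,0.22],0],
  ],
)

```text
clock: 33.45
ee_pos: [0.5915, 0.0674, 0.351]
tool_rot: [[-1.0, -0.002, 0.001], [-0.002, 1.0, 0.0], [-0.001, 0.0, -1.0]]
contact_force: [0.4, 0.1, -1.0]
width: 0.0416
grip_force: 30.0
```

```bash
python3 - <<'E'
from h import *
s=bot.sense();print(s['ee_pos'],s['contact_force'],s['width'],s['grip_force']); im=save('wrist','wD.png')
c=cam('wrist',s);g=np.array(s['ee_pos'])-[0,0,.18]
for th in(0,15,25,35):
    t=np.radians(th);u=np.array([-np.sin(t),0,np.cos(t)]);x=np.array([np.cos(t),0,np.sin(t)]);m=g+.005*u
    print(th,'mouth,-x edge,+x edge rows',proj([m,m-.021*x,m+.021*x],c)[:,1])
tp=im[...,:].mean(2);print([int(v) for v in tp[215:310,309:319].mean(1)])
cv2.imwrite('pics/cD.png',cv2.resize(im[170:320,234:394,::-1],None,fx=4,fy=4,interpolation=2))
E
```

```text
[0.5915 0.0674 0.351 ] [ 0.4479  0.0768 -1.0014] 0.04160465304816455 29.99298769282177
0 mouth,-x edge,+x edge rows [257.5815 216.8056 295.8918]
15 mouth,-x edge,+x edge rows [254.9969 212.149  297.9724]
25 mouth,-x edge,+x edge rows [253.1981 210.7678 297.6575]
35 mouth,-x edge,+x edge rows [251.408  210.7199 295.8812]
[52, 53, 52, 52, 52, 53, 51, 48, 64, 115, 161, 181, 183, 183, 183, 182, 182, 182, 181, 180, 179, 169, 152, 136, 124, 105, 85, 78, 77, 78, 78, 77, 77, 76, 77, 77, 77, 77, 77, 77, 77, 77, 76, 76, 76, 78, 96, 127, 159, 175, 180, 180, 181, 180, 181, 181, 182, 182, 181, 167, 124, 66, 40, 45, 48, 49, 48, 49, 49, 49, 49, 49, 49, 49, 46, 42, 41, 49, 69, 86, 91, 92, 92, 91, 91, 92, 90, 79, 60, 46, 45, 49, 52, 57, 61]
```

Emit:
carry_out(
  commands=[
    [0,[0,-0.08,0],0],
    [0,[0,-0.18,0],0],
    [0,[-0.01,-0.28,0],0],
    [0,[-0.02,-0.38,0],0],
    [0,[-0.028,-0.48,0],0],
    [0,[-0.028,-0.56,0],0],
    [0,[-0.028,-0.591,0],0],
    [0,[-0.028,-0.591,-0.06],0],
    [0,[-0.028,-0.591,-0.12],0],
    [0,[-0.028,-0.591,-0.16],0],
  ],
)

```text
clock: 34.75
ee_pos: [0.578, -0.2257, 0.2692]
tool_rot: [[-1.0, -0.002, -0.001], [-0.002, 1.0, 0.001], [0.001, 0.001, -1.0]]
contact_force: [0.0, 0.2, -1.0]
width: 0.0414
grip_force: 30.0
```

```bash
python3 - <<'E'
from h import *
s=bot.sense();print(s['ee_pos'],s['contact_force'],s['width'],s['grip_force']); im=save('wrist','wE.png')
c=cam('wrist',s);tr=np.array([[.6386,-.1519,.02],[.6517,-.301,.02],[.5427,-.3118,.02],[.5266,-.1617,.02]])+[0,.0045,0]
print(proj(tr,c))
g=im.mean(2); print([int(v) for v in g[40:200:3,311:316].mean(1)]); print([int(v) for v in g[150,0:640:6]])
cv2.imwrite('pics/cE.png',cv2.cvtColor(im,cv2.COLOR_RGB2BGR))
E
```

```text
[ 0.578  -0.2257  0.2692] [ 0.0322  0.2162 -1.0253] 0.04143029937745193 29.99243902741
[[417.0691 290.9057]
 [218.5412 305.9274]
 [191.9603 162.8028]
 [415.4434 139.4425]]
[104, 104, 104, 104, 104, 104, 103, 104, 104, 104, 103, 103, 104, 103, 103, 104, 103, 104, 103, 104, 104, 104, 104, 105, 104, 103, 104, 104, 104, 104, 104, 104, 103, 104, 104, 104, 105, 104, 94, 154, 159, 170, 169, 168, 170, 172, 169, 171, 167, 168, 168, 168, 169, 171]
[86, 86, 87, 88, 89, 88, 88, 88, 89, 90, 91, 90, 91, 90, 92, 93, 94, 92, 91, 92, 93, 97, 96, 95, 97, 97, 97, 99, 97, 97, 100, 99, 100, 100, 102, 103, 102, 103, 101, 105, 105, 106, 104, 106, 106, 106, 106, 106, 106, 106, 106, 104, 105, 104, 104, 105, 106, 103, 97, 92, 86, 96, 124, 139, 169, 169, 173, 167, 160, 105, 103, 102, 99, 100, 99, 97, 95, 94, 93, 94, 94, 92, 92, 90, 94, 90, 91, 91, 90, 89, 88, 88, 88, 88, 86, 90, 88, 88, 85, 87, 86, 87, 84, 85, 84, 85, 82]
```

View pics/cE.png

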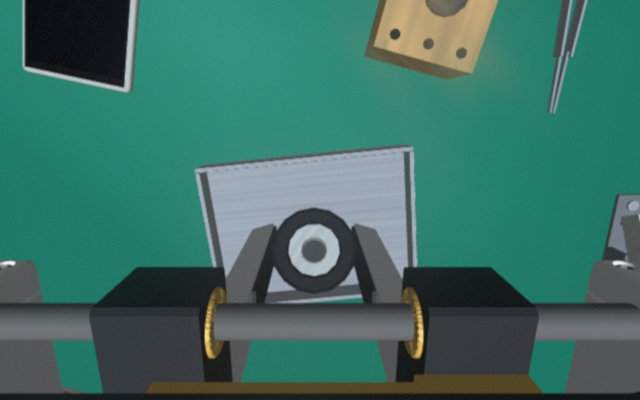

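Emit:
carry_out(
  commands=[
    [0,[0,0,-0.03],0],
    [0,[0,0,-0.055],0],
    [0,[0,0,-0.075],0],
    [0,[0,0,-0.085],0],
    [0,[0,0,-0.091],0],
    [0,[0,0,-0.094],0],
    [0,[0,0,-0.097],0],
    [0,[0,0,-0.1],0],
    [0,[0,0,-0.1],0],
    [0,[0,0,-0.1],0],
  ],
)

```text
clock: 36.05
ee_pos: [0.578, -0.2269, 0.2204]
tool_rot: [[-1.0, -0.001, 0.0], [-0.001, 1.0, -0.0], [-0.0, -0.0, -1.0]]
contact_force: [-0.2, -0.4, 0.0]
width: 0.0417
grip_force: 30.0
```

Emit:
carry_out(
  commands=[
    [0,[0,0,-0.002],0],
    [0,[0,0,-0.004],0],
    [0,[0.005,0,-0.005],0],
    [0,[0.01,0,-0.007],0],
    [0,[0.015,0,-0.009],0],
    [0,[0.02,0,-0.011],0],
    [0,[0.025,0,-0.0125],0],
    [0,[0.03,0,-0.0135],0],
    [0,[0.034,0,-0.014],0],
    [0,[0.034,0,-0.014],0],
  ],
)

```text
clock: 37.3
ee_pos: [0.5951, -0.2272, 0.2137]
tool_rot: [[-1.0, -0.001, -0.0], [-0.001, 1.0, -0.0], [0.0, -0.0, -1.0]]
contact_force: [-4.2, -0.0, 10.2]
width: 0.0419
grip_force: 30.0
```

```bash
cat >> h.py <<'E'
def ringrows(im):
    g=im.mean(2)[200:320,310:318].mean(1); d=np.diff(g)
    return [(i+200.5,int(d[i])) for i in range(len(d)) if abs(d[i])>18 and abs(d[i])==np.abs(d[max(0,i-3):i+4]).max()]
def knobpred(s,below=.005):
    c=cam('wrist',s);g=np.array(s['ee_pos'])-[0,0,.18]
    for th in(0,5,10,20,25):
        t=np.radians(th);u=np.array([-np.sin(t),0,np.cos(t)]);x=np.array([np.cos(t),0,np.sin(t)]);m=g+below*u
        p=proj([m,m-.021*x,m+.021*x],c)[:,1];print(th,p,'span',p[2]-p[1])
E
python3 - <<'E'
from h import *
s=bot.sense();print(s['ee_pos'],s['contact_force'],s['torque'],s['width'])
im=save('wrist','wF.png')
for f in('wD','wE'): print(f,ringrows(cv2.imread(f'pics/{f}.png')))
print(ringrows(im)); knobpred(s)
E
```

```text
[ 0.5951 -0.2272  0.2137] [-4.2378 -0.0387 10.1991] [-0.0073  1.1424 -0.0002] 0.04187183275854406
wD [(207.5, -41), (223.5, 51), (239.5, -20), (262.5, 32), (275.5, -61), (292.5, 19), (302.5, -19)]
wE [(207.5, -49), (223.5, 54), (239.5, -21), (262.5, 34), (275.5, -61), (297.5, 37), (302.5, -40)]
[(206.5, -44), (223.5, 54), (237.5, -40), (261.5, 33), (275.5, -54), (292.5, 48), (302.5, -45)]
0 [257.7812 217.0088 296.0945] span 79.08564651733133
5 [256.9445 215.1121 297.1086] span 81.99654250670844
10 [256.0805 213.5595 297.8073] span 84.2477536514281
20 [254.2998 211.4927 298.1951] span 86.70248253874652
25 [253.3978 210.9728 297.8585] span 86.88571509183328
```

Emit:
carry_out(
  commands=[
    [0,[0.002,0,-0.001],0],
    [0,[0.004,0,-0.002],0],
    [0,[0.006,0,-0.003],0],
    [0,[0.008,0,-0.004],0],
    [0,[0.01,0,-0.005],0],
    [0,[0.012,0,-0.006],0],
    [0,[0.014,0,-0.006],0],
    [0,[0.016,0,-0.006],0],
    [0,[0.018,0,-0.006],0],
    [0,[0.018,0,-0.006],0],
  ],
)

```text
clock: 38.6
ee_pos: [0.6039, -0.2272, 0.2106]
tool_rot: [[-1.0, -0.001, -0.001], [-0.001, 1.0, -0.0], [0.001, -0.0, -1.0]]
contact_force: [-4.7, 0.7, 9.4]
width: 0.0419
grip_force: 30.0
```

```bash
python3 - <<'E'
from h import *
s=bot.sense();print(s['ee_pos'],s['contact_force'],s['torque'],s['width'])
print(ringrows(save('wrist','wG.png')))
E
```

```text
[ 0.6039 -0.2272  0.2106] [-4.7292  0.7477  9.3878] [ 0.0526  1.3644 -0.0197] 0.041932761199653806
[(200.5, -50), (224.5, 58), (237.5, -39), (262.5, 37), (276.5, -57), (291.5, 49), (298.5, -37)]
```

Emit:
carry_out(
  commands=[
    [0,[0.001,0,-0.001],0],
    [0,[0.002,0,-0.002],0],
    [0,[0.003,0,-0.003],0],
    [0,[0.004,0,-0.004],0],
    [0,[0.004,0,-0.005],0],
    [0,[0.004,0,-0.0055],0],
    [0,[0.004,0,-0.006],0],
    [0,[0.004,0,-0.006],0],
    [0,[0.004,0,-0.006],0],
    [0,[0.004,0,-0.006],0],
  ],
)

```text
clock: 39.9
ee_pos: [0.6065, -0.2271, 0.2082]
tool_rot: [[-1.0, -0.001, 0.001], [-0.001, 1.0, -0.0], [-0.001, -0.0, -1.0]]
contact_force: [-3.0, 0.0, 12.6]
width: 0.0419
grip_force: 30.0
```

```bash
python3 - <<'E'
from h import *
s=bot.sense();print(s['ee_pos'],s['contact_force'],s['torque'],s['width'])
im=save('wrist','wH.png');print(ringrows(im))
c=cam('wrist',s);g=np.array(s['ee_pos'])-[0,0,.18]
for th in(0,5,10,15,25):
    t=np.radians(th);u=np.array([-np.sin(t),0,np.cos(t)]);x=np.array([np.cos(t),0,np.sin(t)]);b=g-.0255*u
    print(th,proj([b-.021*x,b+.036*u-.021*x,b+.036*u+.021*x,b+.036*u],c)[:,1])
E
```

```text
[ 0.6065 -0.2271  0.2082] [-3.0176  0.0276 12.5891] [ 0.1026  0.7846 -0.0339] 0.0418988051833912
[(226.5, 49), (239.5, -47), (263.5, 38), (276.5, -51), (291.5, 48), (296.5, -34)]
0 [199.7476 220.2407 301.6325 262.2515]
5 [202.8562 217.2423 301.8441 260.4408]
10 [206.2317 214.5999 301.6695 258.5673]
15 [209.849  212.3267 301.0965 256.6478]
25 [217.7151 208.9168 298.7247 252.7411]
```

Emit:
carry_out(
  commands=[
    [0,[0.0005,0,-0.001],0],
    [0,[0.001,0,-0.002],0],
    [0,[0.0015,0,-0.003],0],
    [0,[0.002,0,-0.004],0],
    [0,[0.002,0,-0.004],0],
    [0,[0.002,0,-0.004],0],
    [0,[0.002,0,-0.004],0],
    [0,[0.002,0,-0.004],0],
    [0,[0.002,0,-0.004],0],
    [0,[0.002,0,-0.004],0],
  ],
)

```text
clock: 41.2
ee_pos: [0.6079, -0.2271, 0.2064]
tool_rot: [[-1.0, -0.001, 0.002], [-0.001, 1.0, -0.001], [-0.002, -0.001, -1.0]]
contact_force: [-0.5, 0.7, 12.3]
width: 0.0418
grip_force: 30.0
```

```bash
python3 - <<'E'
from h import *
s=bot.sense();print(s['ee_pos'],s['contact_force'],s['torque'],s['width'])
im=save('wrist','wI.png');print(ringrows(im))
for f in('wG','wH','wI'):
    g=cv2.imread(f'pics/{f}.png').mean(2)[180:230,310:318].mean(1);print(f,g.astype(int))
E
```

```text
[ 0.6079 -0.2271  0.2064] [-0.5307  0.6573 12.3464] [0.1135 0.3241 0.0245] 0.041750601956815264
[(228.5, 46), (241.5, -40), (264.5, 40), (278.5, -55), (291.5, 48)]
wG [165 166 165 165 166 167 163 159 158 156 156 157 159 161 162 162 161 161
 162 155 123  72  46  44  46  50  52  49  49  49  51  62  69  72  71  71
  71  70  70  71  72  70  64  56  85 143 178 185 185 185]
wH [167 166 162 159 158 156 157 158 160 162 163 162 161 161 162 157 126  75
  46  45  44  44  43  44  44  48  51  50  48  48  48  49  54  64  69  70
  70  69  70  69  70  68  69  67  60  66 102 151 180 185]
wI [162 159 158 157 157 159 160 163 163 162 162 162 163 160 136  89  53  45
  45  44  44  43  43  43  43  44  45  52  53  48  47  48  48  47  52  59
  65  66  65  64  65  64  64  64  64  62  59  70 105 152]
```

Emit:
carry_out(
  commands=[
    [0,[0,0,-0.001],0],
    [0,[0,0,-0.001],0],
    [0,[0,0,0.001],0],
    [52,[0,0,0.001],0],
    [60,[0,0,0.001],0],
    [65,[0,0,0.001],0],
    [65,[0,0,0.03],0],
    [65,[0,0,0.1],0],
    [65,[0,0,0.2],0],
    [65,[0,0,0.3],0],
  ],
)

```text
clock: 42.5
ee_pos: [0.6067, -0.2269, 0.3577]
tool_rot: [[-1.0, -0.001, 0.0], [-0.001, 1.0, -0.0], [-0.0, -0.0, -1.0]]
contact_force: [0.3, -0.5, -0.1]
width: 0.0612
grip_force: 0.0
```

Emit:
carry_out(
  commands=[
    [65,[-0.05,0,0.1],0],
    [65,[-0.05,0,0.1],0],
    [65,[-0.05,0,0.1],0],
    [65,[-0.05,0,0.1],0],
    [65,[-0.05,0,0.1],0],
    [65,[-0.05,0,0.1],0],
    [65,[-0.05,0,0.1],0],
    [65,[-0.05,0,0.1],0],
    [65,[-0.05,0,0.1],0],
    [65,[-0.05,0,0.1],0],
  ],
)

```text
clock: 43.75
ee_pos: [0.582, -0.2268, 0.4053]
tool_rot: [[-1.0, -0.001, 0.0], [-0.001, 1.0, -0.0], [-0.0, -0.0, -1.0]]
contact_force: [-0.7, 0.4, 0.3]
width: 0.0614
grip_force: 0.0
```

```bash
python3 - <<'E'
from h import *
s=bot.sense();print(s['clock'],s['ee_pos'],s['contact_force'],s['width'])
im=save('wrist','wJ.png');c=cam('wrist',s)
k=np.array([.608,-.2271,.003])
print('pred -xbottom,-xtop,bore,+xtop',proj([k-[.021,0,0],k+[-.021,0,.036],k+[0,0,.036],k+[.021,0,.036]],c))
u=int(proj([k+[0,0,.036]],c)[0,0]); g=im.mean(2)[:,u-2:u+6].mean(1); d=np.diff(g); print([(i,int(d[i])) for i in range(80,330) if abs(d[i])>12])
E
```

```text
43.75 [ 0.582  -0.2268  0.4053] [-0.6754  0.4175  0.2973] 0.06139821426363415
pred -xbottom,-xtop,bore,+xtop [[312.9209 177.0987]
 [312.8101 183.8728]
 [312.7858 203.31  ]
 [312.7621 222.193 ]]
[(134, 21), (135, 27), (172, -17), (173, -41), (174, -42), (175, -14), (186, 27), (187, 50), (188, 32), (192, -20), (193, -39), (194, -28), (202, 21), (203, 36), (204, 24), (208, -20), (209, -45), (210, -44), (215, 18), (216, 46), (217, 31), (225, -26), (226, -34), (229, 21), (230, 35), (231, 12), (232, -19), (233, -27), (302, -20), (303, -13)]
```

```bash
python3 - <<'E'
from h import *
s=bot.sense();c=cam('wrist',s)
print('tray x edges',ray((314,134.5),c,.02)[0],ray((314,231),c,.02)[0],'knob x',ray((314,198.5),c,.039)[0])
a=cv2.imread('pics/scene0.png').astype(int);b=save('scene','sZ.png')[...,::-1].astype(int)
for n,(u,v) in dict(mid=(389,175),right=(365,196),left=(414,154),gauge=(252,203),phone=(341,134),driver=(350,262),eyep=(399,243)).items(): print(n,np.abs(a-b)[v-12:v+13,u-12:u+13].mean().round(1))
E
```

```text
tray x edges 0.5376966125748248 0.6460741571894518 knob x 0.602765760561331
mid 4.8
right 4.1
left 51.3
gauge 49.2
phone 1.9
driver 1.6
eyep 2.5
```

```bash
python3 -c "
from bench import bot; print(bot.close_job())"
```

```text
the job is handed in; nothing more can be done
None
```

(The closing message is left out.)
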